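Move a wet-varnished panel to the packing rack with the peel

ROBOT

A 6-joint arm with a two-finger parallel gripper is mounted at the origin on the work surface. World frame = base frame: x ahead of the robot, y to its left, z up, the work surface at z = 0. Lengths are in mm, angles in rad, forces in N, time in s.
With the tool pointing down it reaches from about 275 to 1000 mm from the base axis. Payload 8.4 kg.
Tool frame: the origin (TCP) lies midway between the tips of the shut fingers; the grasp point (between the pads) lies behind it (r.pinch_z is the z of the grasp point in the tool frame, in mm); z points along the fingers, y is the direction in which the jaws open and shut (so a half turn about z gives the same grasp; the last joint's range is limited). The gripper opens to 85 mm and grips with 20 to 120 N. Pads are 22 mm wide; open, the fingers measure 114 mm over their backs; the gripper's body (76 mm by 85 mm) begins 54 mm behind the grasp point. The pads swing forward as they close: fully open they stand 13 mm farther back than shut.
Start: joints at [1.242, 0.353, 1.633, -0, 1.155, -0.002], TCP at [200.632, 591.924, 231.281] pointing down, gripper open.
Joint ranges: [-2.63, 2.63], [-0.92, 2.1], [0.06, 2.66], [-1.3, 4.44], [0, 2.69], [-3.02, 3.02]. Speed limits (rad/s): [2.22, 2.22, 2.79, 3.14, 3.14, 3.14].

INTERFACE

Orientations are given as [roll, pitch, yaw] about the fixed x, y, z axes, in that order (R = Rz(yaw) Ry(pitch) Rx(roll)).
In Python, from rig import r, optics, ticket gives the robot as it stands.
- The arm moves only by the shell command python3 -m jog 'ROWS' [FORCE]. ROWS is text: rows parted by semicolons, each of 7 numbers parted by spaces: the closure in counts, from 0 (fully open) to 255 (shut), then the shift along the tool's x, y, z in mm, then the turn, a rotation vector about the tool's x, y, z in degrees. A call has 1 to 5 rows; each row shifts and turns the pose as measured when the row begins, along the tool's axes as they then stand; what a row does not reach is not made up. A row lasts 1/12 s, in which the tool goes at most 41.7 mm and 7.16 degrees, less where a joint would pass 70% of its speed; a pose out of reach is approached as far as the arm can. A call with a gripper value outside its range is refused whole. The fingers move at their own pace and stop on an object; FORCE is the grip in N (left out, the last holds). Time passes only in rows, so rows that do not move let the fingers close. It gives the time, the measured TCP pose, the force and the opening at its end, in the units of the state.
- r.sense(): the state, without advancing time (a new reading comes with each control period).
- optics.grab_frame(name): name is "scene" or "top" or "wrist"; returns the picture (480x640x3 uint8, red, green, blue); there is no depth.
- optics.camera_info(name): a dict with "fx", "fy", "cx", "cy" (pixels), "dist" ([k1, k2, p1, p2, k3] as OpenCV has them; the pictures are not rectified), "world_from_camera" (4x4, takes a point from camera to world coordinates). Camera axes: x right, y down, z forward; pixel columns grow to the right and rows downward; lengths in mm; the calibration is good to about 2 mm. A picture is of the moment at which its call begins: read the wrist's pose just before it. camera_info takes no time and is no camera call; for the wrist camera it gives the pose at the moment of the call.
- ticket.sign_off(): hands the job in, once; it reports no verdict.
The state is a dict: "clock": time; "qpos": joint angles; "qvel": joint speeds; "joint_efforts": joint torques, N m; "eef_pos": TCP position; "tcp_rot": TCP orientation; "contact_force": force on the tool from outside, world axes, zero at the start; "wrist_torque": the same for the moment, N m; "opening": opening from 0.0 (shut) to 1.0 (fully open).
Only numpy, scipy, OpenCV 4.12 (cv2) and the standard library are available. Lean on these libraries where they do the work, as an engineer would, in place of code of your own. Each camera call takes 0.05 s, during which the arm holds its last target.

TASK

The little painting on the wooden drying rack has wet varnish, so the robot must not touch it: slide the steel peel under it between the rails, lift it off, carry it level and set it down squarely in the middle of the empty blue-railed rack, resting on both rails. Then draw the peel out and leave it lying flat on the bench, clear of both racks, and do not disturb the staple gun, the jar or the hardware tray.

Things in the scene. Friction and masses are not known exactly. Their poses are not given: they have to be found in the camera images.
- panel: small painted wooden panel, 110 (x) x 180 (y) x 10 (z) mm, about 200 g, landscape picture on its top face; origin at the centre of its underside, z up. It lies loose across the two rails of the drying rack, roughly centred, overhanging neither rail's outer side; its 180 mm length spans the rails
- drying_rack: fixed pale wood rack where the panel starts: brown base 130 (x) x 186 (y) x 4 mm, two rails along x, 25 mm wide, tops 36 mm above the bench, inner faces at y = -68 and 68. Open at both x ends and above; the space under the panel between the rails is 32 mm high. Origin on the bench at the centre of its underside; -x end nearer the robot
- packing_rack: fixed rack of the same shape and sizes as the drying rack, with blue rails and a grey base, empty at the start: the panel's destination. Origin and axes as for the drying rack. The two racks may stand either way round, left or right
- packing_rack_top (a point): the point at the centre of the packing rack level with its rail tops, 36 mm above the bench; the panel's origin belongs here
- peel: spatula, 320 g, loose, standing blade-flat on the bench. Steel blade 124 (x) x 90 (y) x 3 mm; origin at the centre of its underside, +x to the free front edge (62 mm ahead), z up. From its rear edge (x = -61) a 3 mm steel back, 90 mm wide, rises backwards (-x and up) at 55 degrees to the horizontal, 113 mm long, its upper half covered by the wooden grip
- peel_grip (a point): centre of the dark wooden grip: in the peel's frame x -110, y 0, z 71 mm; axes as the peel's. The grip is 55 mm long up the slope, 90 mm wide along y, 16 mm thick. Too wide to take across: take it by its thickness, fingers pointing down along the slope, one finger before and one behind
- staple_gun: black staple gun with a red patch standing on its 150 x 30 mm sole, 140 mm high, 700 g, loose bystander; origin at the centre of its underside
- varnish_jar: amber glass jar with a steel lid, 68 mm diameter, 100 mm high, loose bystander; origin at the centre of its underside
- hardware_tray: black open tray of small hardware, 100 (x) x 170 (y) x 40 mm, 1.2 kg, loose bystander beyond the work; origin at the centre of its underside
There are look-alikes about, which are no part of the job. There is more than one size of the peel; the one meant has the size given above. There is more than one size of the panel; the one meant has the size given above.

How it is judged:
By the outcome, as a careful person would: the job done as asked, in the order asked, and still so for the second after the job is handed in, with the robot touching nothing.
It also fails if it takes over 67 s, if anything falls off the work surface, if the arm or the gripper's body presses on something with over 40 N, if the wrist force passes 120 N, or if a joint passes its speed limit or range.

## Working session

There is one attempt and no reset: what is moved stays moved. The work goes in short steps, Python scripts to look and compute and a shell command to move; the robot and the scene stay as the last step left them, time stands still between calls to the robot, and variables do not carry over. Pictures are saved under pics/ and viewed, and the job is handed in when it is done.

```bash
ls; mkdir -p pics; python3 - <<'E'
from rig import r, optics, ticket
import cv2
print(r.sense(), r.pinch_z)
for n in ["scene","top","wrist"]:
    im=optics.grab_frame(n); cv2.imwrite(f"pics/{n}0.png",im[:,:,::-1])
    i=optics.camera_info(n); print(n,{k:(v if not hasattr(v,'round') else v) for k,v in i.items()})
E
```

```text
pics
{'clock': 0.0, 'qpos': array([ 1.24159376e+00,  3.53650368e-01,  1.63414998e+00,  8.20628604e-06,
        1.15521447e+00, -2.38620248e-03]), 'qvel': array([0.00037913, 0.00025962, 0.00032143, 0.00152563, 0.00112416,
       0.0009146 ]), 'joint_efforts': array([-2.07309895e-03, -6.05248618e+01, -3.42054141e+01, -1.86331836e-04,
        9.48088156e-03,  3.31952833e-05]), 'eef_pos': array([200.47420529, 591.45745489, 230.5535262 ]), 'tcp_rot': array([-3.14017051e+00, -1.08966024e-05,  2.81477297e+00]), 'contact_force': array([ 0.16994992, -0.17619331, -1.46062809]), 'wrist_torque': array([ 0.01970511,  0.04159978, -0.01371689]), 'opening': 1.0013085064506895} -18.700000000000003
scene {'fx': 535.6407534024185, 'fy': 535.6407534024185, 'cx': 329.56736364015643, 'cy': 240.780208089038, 'dist': array([-0.05067413,  0.        ,  0.        ,  0.        ,  0.        ]), 'world_from_camera': array([[ 7.99335269e-01,  4.03304834e-01, -4.45430510e-01,
         1.05179078e+03],
       [ 6.00873824e-01, -5.41070006e-01,  5.88382441e-01,
        -7.28548396e+02],
       [-3.71160594e-03, -7.37
[... 519 characters left out ...]
40967e-03, -5.42651888e-02, -9.98525915e-01,
         1.52789166e+03],
       [ 0.00000000e+00,  0.00000000e+00,  0.00000000e+00,
         1.00000000e+00]])}
wrist {'fx': 381.2045682762481, 'fy': 381.2045682762481, 'cx': 316.4041366058453, 'cy': 240.82284307329658, 'dist': array([0.0068123, 0.       , 0.       , 0.       , 0.       ]), 'world_from_camera': array([[ 3.21885317e-01,  9.06261115e-01,  2.74008457e-01,
         1.30498199e+02],
       [ 9.46775612e-01, -3.07374032e-01, -9.55884184e-02,
         6.15498994e+02],
       [-2.40498246e-03,  2.90193033e-01, -9.56965109e-01,
         3.72795575e+02],
       [ 0.00000000e+00,  0.00000000e+00,  0.00000000e+00,
         1.00000000e+00]])}
```

View pics/scene0.png

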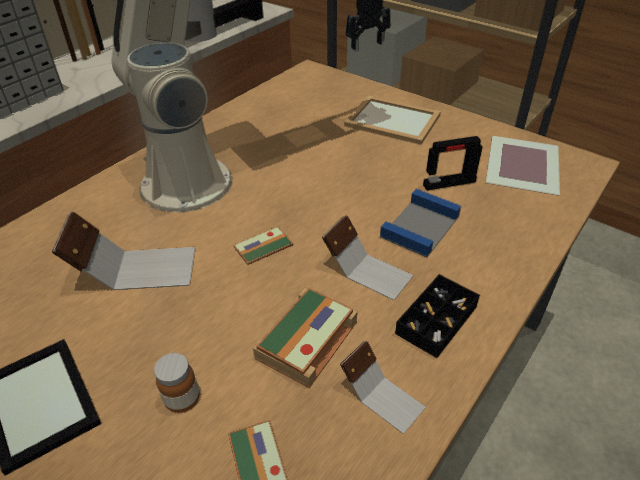

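View pics/top0.png

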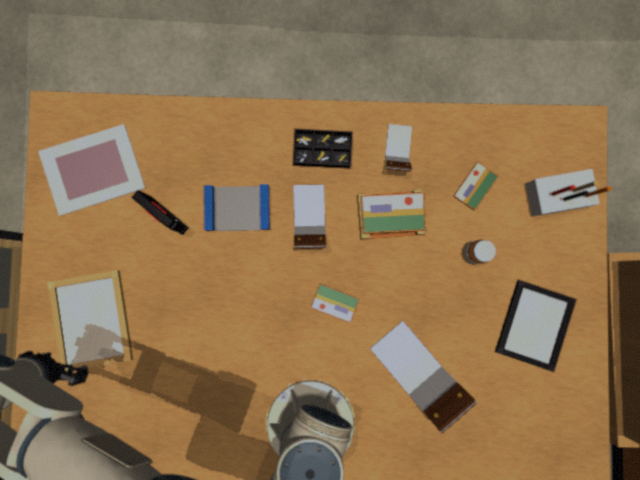

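View pics/wrist0.png

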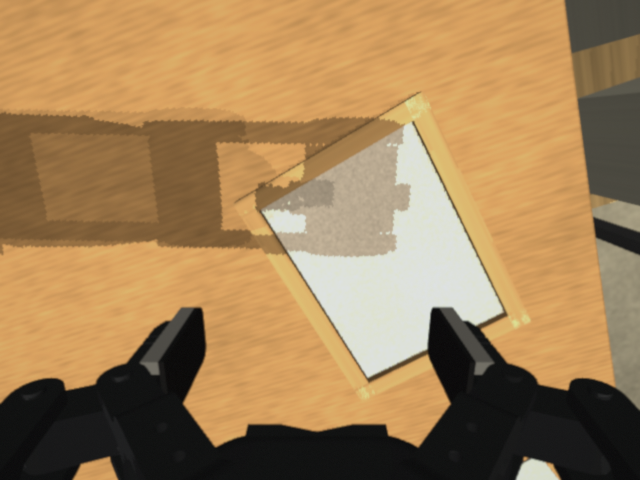

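The top view, where up is +x and left is +y, shows these candidates.
- **Peels:** (310,215) has a blade about 32 px or 93 mm wide. (398,145) is smaller at about 25 px, and (425,375) is bigger.
- **Panels:** on the rack at (392,213), with small look-alikes at (335,302) and (475,186). Picture frames are at (92,168), (90,318) and (537,325).
- **Blue rack:** (237,208).

I choose the peel at (310,215) and the panel on the rack. Next I measure them and check with a crop.

```bash
cat > h.py <<'E'
from rig import r, optics, ticket
import cv2, numpy as np
def info(n):
    i=optics.camera_info(n); K=np.array([[i['fx'],0,i['cx']],[0,i['fy'],i['cy']],[0,0,1]]); return K,np.array(i['dist']),np.array(i['world_from_camera'])
def ray(n,px,z,I=None):
    K,d,W=I or info(n)
    u=cv2.undistortPoints(np.array(px,float).reshape(-1,1,2),K,d).reshape(-1,2)
    D=np.c_[u,np.ones(len(u))]@W[:3,:3].T; o=W[:3,3]
    return o+D*((z-o[2])/D[:,2])[:,None]
def proj(n,P,I=None):
    K,d,W=I or info(n); V=np.linalg.inv(W)
    return cv2.projectPoints(np.array(P,float).reshape(-1,1,3),cv2.Rodrigues(V[:3,:3])[0],V[:3,3],K,d)[0].reshape(-1,2)
def blobs(m,amin=60):
    c,_=cv2.findContours(m.astype(np.uint8)*255,cv2.RETR_EXTERNAL,cv2.CHAIN_APPROX_NONE)
    return [k for k in c if cv2.contourArea(k)>amin]
E
python3 - <<'E'
from h import *
im=cv2.imread("pics/top0.png"); hsv=cv2.cvtColor(im,cv2.COLOR_BGR2HSV)
H,S,V=[hsv[:,:,i].astype(int) for i in range(3)]
for nm,m,z in [("blue",(H>95)&(H<125)&(S>140),36),("steel",(S<50)&(V>150),3),("dark",(V<75)&(np.arange(480)[:,None]<260),40),("brown",(S>120)&(V<100),80)]:
    for c in blobs(m,100):
        b=cv2.boxPoints(cv2.minAreaRect(c)); p=ray("top",b,z)
        if not(100<b[:,1].mean()<420):continue
        print(nm,b.mean(0).round(1),"xy",p.mean(0)[:2].round(1),"sides",np.linalg.norm(p[1]-p[0]).round(),np.linalg.norm(p[2]-p[1]).round(),"ang",np.degrees(np.arctan2(*(p[1]-p[0])[1::-1])).round(1))
cv2.imwrite("pics/crop1.png",cv2.resize(im[110:260,190:440],None,fx=3.2,fy=3.2,interpolation=cv2.INTER_CUBIC))
E
```

```text
blue [209.  207.5] xy [612.8 308.5] sides 23.0 124.0 ang -88.4
blue [264.5 206.5] xy [620.1 149.3] sides 20.0 125.0 ang -88.4
steel [276.7 411.2] xy [34.3 98.3] sides 165.0 36.0 ang -19.4
steel [331.9 397.7] xy [ 76.2 -58.9] sides 44.0 180.0 ang -38.3
steel [405.3 357. ] xy [ 197.4 -268.3] sides 126.0 170.0 ang -48.5
steel [332.  309.5] xy [327.9 -53.5] sides 30.0 119.0 ang -20.4
steel [535.5 325.4] xy [ 299.4 -641.1] sides 182.0 128.0 ang -17.2
steel [ 89.6 320.3] xy [280.4 645.3] sides 161.0 225.0 ang -79.7
steel [485.  250.5] xy [ 511.7 -495.8] sides 58.0 56.0 ang -88.5
steel [392.5 202.4] xy [ 646.4 -223.9] sides 175.0 44.0 ang -85.8
steel [308.5 205. ] xy [632.3  23. ] sides 91.0 118.0 ang -88.5
steel [567.2 190.7] xy [ 692.9 -731.3] sides 167.0 103.0 ang -79.1
steel [470.  181.6] xy [ 713.4 -449.9] sides 117.0 27.0 ang -33.9
steel [398.4 140.5] xy [ 830.7 -237.7] sides 93.0 70.0 ang -4.4
steel [ 91.2 169.3] xy [719.8 661.5] sides 261.0 201.0 ang -69.8
dark [  5.5 253.5] xy [465.4 872.3] sides 30.0 31.0 ang -88.5
dark [309.5 239. ] xy [529.3  17.2] sides 83.0 29.0 ang -88.5
dark [ 10.5 235.2] xy [517.4 861.4] sides 24.0 62.0 ang -4.6
dark [159.7 212.3] xy [594.6 447.6] sides 38.0 181.0 ang -37.2
dark [532.7 198.1] xy [ 663.1 -616.9] sides 26.0 95.0 ang -77.2
dark [398. 164.] xy [ 752.6 -232.1] sides 18.0 70.0 ang -4.0
dark [322.1 148.4] xy [792.5 -12.2] sides 106.0 166.0 ang -1.6
brown [448.7 406.1] xy [  80.5 -374. ] sides 129.0 66.0 ang -48.4
brown [ 51.8 367.3] xy [158.5 707.2] sides 55.0 70.0 ang -33.3
brown [187.  386.2] xy [115.1 340.4] sides 120.0 354.0 ang -20.4
brown [628. 352.] xy [ 244.8 -853.7] sides 59.0 492.0 ang -88.4
brown [617.9 369. ] xy [ 200.3 -825.5] sides 76.0 591.0 ang -83.3
brown [309.5 239.5] xy [525.   16.9] sides 86.0 25.0 ang -88.5
brown [158.  205.1] xy [609.8 441.3] sides 15.0 128.0 ang -37.3
```

View pics/crop1.png

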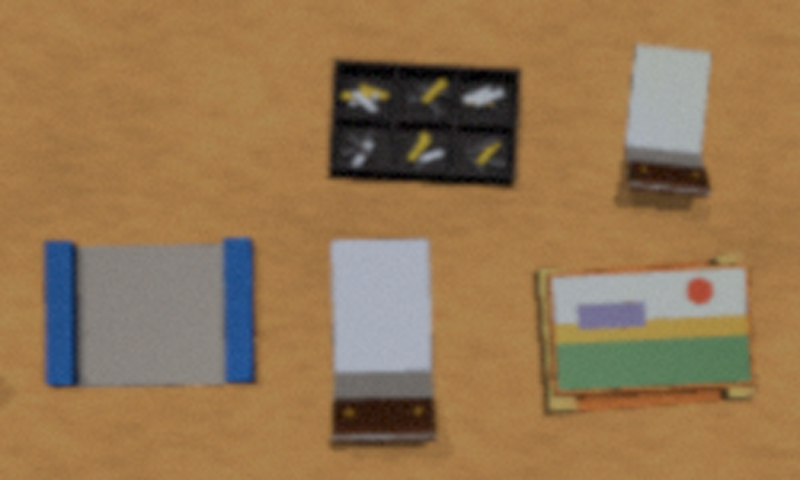

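The crop agrees: the middle peel measures 91 x ~120 mm, the panel lies on the wood rack, and the small peel is at upper right. I'll check the estimates by reprojecting outlines in both views.

```bash
cat >> h.py <<'E'
def T(x,y,z,yaw,pts):
    c,s=np.cos(yaw),np.sin(yaw); p=np.array(pts,float); return np.c_[x+c*p[:,0]-s*p[:,1],y+s*p[:,0]+c*p[:,1],z+p[:,2]]
def rect(a,b,z): return [[a,b,z],[a,-b,z],[-a,-b,z],[-a,b,z]]
BL=[[62,45,3],[62,-45,3],[-61,-45,3],[-61,45,3]]
BK=[[-61,45,3],[-61,-45,3],[-126,-45,93],[-126,45,93]]
E
python3 - <<'E'
from h import *
im={n:cv2.imread(f"pics/{n}0.png") for n in("top","scene")}
hsv=cv2.cvtColor(im["top"],cv2.COLOR_BGR2HSV).astype(int);H,S,V=hsv[...,0],hsv[...,1],hsv[...,2]
# panel top
m=np.zeros(H.shape,bool);roi=np.s_[185:240,355:430]
m[roi]=(((S<60)&(V>120))|((H>40)&(H<90)&(S>60)))[roi]
m=cv2.morphologyEx(m.astype(np.uint8),cv2.MORPH_CLOSE,np.ones((9,9)))
c=max(blobs(m),key=cv2.contourArea);b=cv2.boxPoints(cv2.minAreaRect(c));p=ray("top",b,46)
print("panel",p.round(1)[:,:2].tolist(),p.mean(0))
models=[("pk",T(616.5,229,0,np.radians(2.6),[[65,68,36],[-65,68,36],[-65,93,36],[65,93,36]])),("pk",T(616.5,229,0,np.radians(2.6),[[65,-68,36],[-65,-68,36],[-65,-93,36],[65,-93,36]])),
("peel",T(630,23,0,0,BL)),("peel",T(630,23,0,0,BK)),("panel",T(*p.mean(0)[:2],36,np.arctan2(p[1,1]-p[0,1],p[1,0]-p[0,0])+np.pi/2,rect(55,90,10)))]
for n in im:
    s=4;o=cv2.resize(im[n],None,fx=s,fy=s,interpolation=cv2.INTER_CUBIC)
    for _,P in models: cv2.polylines(o,[np.int32((proj(n,P)+.5)*s-.5)],True,(0,255,255),1)
    a=o[170*s:260*s,200*s:430*s] if n=="top" else o[180*s:385*s,240*s:470*s]
    cv2.imwrite(f"pics/ov_{n}.png",cv2.resize(a,None,fx=.8 if n=="top" else .72,fy=.8 if n=="top" else .72,interpolation=cv2.INTER_AREA))
E
```

```text
panel [[655.3, -129.4], [668.1, -300.9], [568.6, -307.3], [555.8, -136.4]] [ 611.9260938  -218.48285284   46.        ]
```

View pics/ov_top.png

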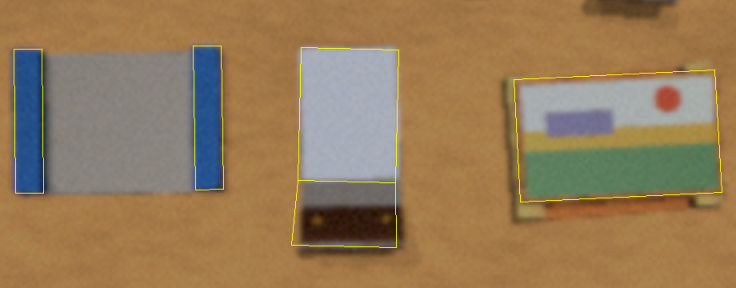

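View pics/ov_scene.png

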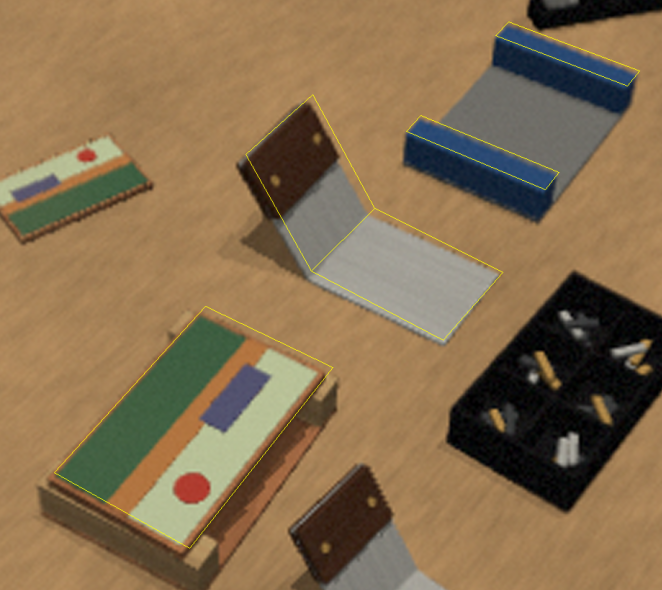

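The outlines agree to about 2–3 mm in both views. I'll add a helper that turns a target pose into rows, then head for the pre-grasp pose behind the grip.

```bash
cat > plan.py <<'E'
import sys
from h import *
from scipy.spatial.transform import Rotation as Ro
def Rt(tilt,yaw):  # tool z tilted 'tilt' deg from down toward +x, rotated by yaw deg; tool x = left
    t=np.radians(tilt); z=np.array([np.sin(t),0,-np.cos(t)]); x=np.array([0,1,0]); y=np.cross(z,x)
    return Ro.from_euler('z',yaw,degrees=True)*Ro.from_matrix(np.c_[x,y,z])
def plan(pos,tilt,yaw,n):
    s=r.sense(); R=Ro.from_euler('xyz',s['tcp_rot']); p=s['eef_pos']; G=Rt(tilt,yaw)
    rv=(R.inv()*G).as_rotvec(degrees=True); d=np.array(pos)-p
    print("t",round(float(s['clock']),2),"at",p.round(1),"dist",np.linalg.norm(d).round(1),"rot",rv.round(2),"F",s['contact_force'].round(1),"op",round(s['opening'],3),"q",s['qpos'].round(2))
    for i in range(min(n,5)):
        Ri=R*Ro.from_rotvec(rv*i/n,degrees=True); print(Ri.inv().apply(d/n).round(1),(rv/n).round(2))
if __name__=="__main__":
    a=[float(v) for v in sys.argv[1:]]; plan(a[:3],a[3],a[4],int(a[5]))
E
python3 plan.py 455 23 200 35 0 17
```

```text
t 0.15 at [200.5 591.6 230.7] dist 623.7 rot [-30.36 -21.7   68.95] F [ 0.3 -0.4 -0.1] op 0.997 q [ 1.24  0.35  1.63 -0.    1.16 -0.  ]
[-24.9 -26.9   1.8] [-1.79 -1.28  4.06]
[-26.7 -25.1   1.6] [-1.79 -1.28  4.06]
[-28.4 -23.2   1.5] [-1.79 -1.28  4.06]
[-29.9 -21.2   1.4] [-1.79 -1.28  4.06]
[-31.3 -19.    1.5] [-1.79 -1.28  4.06]
```

```bash
python3 -m jog '0 -25 -27 2 -1.8 -1.3 4; 0 -27 -25 2 -1.8 -1.3 4; 0 -28 -23 1.5 -1.8 -1.3 4; 0 -30 -21 1.5 -1.8 -1.3 4; 0 -31 -19 1.5 -1.8 -1.3 4' 100; python3 plan.py 455 23 200 35 0 12
```

```text
clock: 0.57
eef_pos: [276.2, 425.4, 218.2]
tcp_rot: [2.961, 0.083, 2.45]
contact_force: [0.9, -0.4, 1.5]
opening: 0.998
t 0.57 at [276.2 425.4 218.2] dist 440.7 rot [-20.93 -15.39  48.45] F [ 0.9 -0.4  1.5] op 0.998 q [ 1.07  0.1   2.01 -0.15  0.87  0.27]
[-32.6 -16.8   1.2] [-1.74 -1.28  4.04]
[-33.7 -14.5   1.5] [-1.74 -1.28  4.04]
[-34.6 -12.2   1.9] [-1.74 -1.28  4.04]
[-35.3  -9.8   2.3] [-1.74 -1.28  4.04]
[-35.9  -7.3   2.8] [-1.74 -1.28  4.04]
```

```bash
python3 -m jog '0 -33 -17 1 -1.8 -1.3 4; 0 -34 -14.5 1.5 -1.8 -1.3 4; 0 -34.5 -12 2 -1.8 -1.3 4; 0 -35 -10 2 -1.8 -1.3 4; 0 -36 -7 3 -1.8 -1.3 4' ; python3 plan.py 455 23 200 35 0 7
```

```text
clock: 0.98
eef_pos: [350.9, 248.2, 209.9]
tcp_rot: [2.759, 0.096, 2.066]
contact_force: [0.8, 0.6, -0.0]
opening: 0.999
t 0.98 at [350.9 248.2 209.9] dist 248.3 rot [-11.46  -8.78  27.56] F [ 0.8  0.6 -0. ] op 0.999 q [ 0.76 -0.11  2.29 -0.32  0.63  0.47]
[-35.1  -3.8   3.6] [-1.64 -1.25  3.94]
[-35.2  -1.5   4.3] [-1.64 -1.25  3.94]
[-35.1   0.7   5.1] [-1.64 -1.25  3.94]
[-34.9   3.    5.9] [-1.64 -1.25  3.94]
[-34.4   5.2   6.8] [-1.64 -1.25  3.94]
```

```bash
python3 -m jog '0 -35 -4 3.5 -1.6 -1.3 4; 0 -35 -1.5 4 -1.6 -1.3 4; 0 -35 1 5 -1.6 -1.3 4; 0 -35 3 6 -1.6 -1.3 4; 0 -34.5 5 7 -1.6 -1.3 4' ; python3 plan.py 455 23 180 35 0 3
```

```text
clock: 1.4
eef_pos: [423.7, 78.2, 203.6]
tcp_rot: [2.582, 0.037, 1.687]
contact_force: [1.2, 0.6, -0.6]
opening: 1.0
t 1.4 at [423.7  78.2 203.6] dist 67.7 rot [-2.83 -1.93  6.73] F [ 1.2  0.6 -0.6] op 1.0 q [ 0.27 -0.16  2.43 -0.33  0.34  0.42]
[-19.2   2.4  11.6] [-0.94 -0.64  2.24]
[-18.9   3.   11.9] [-0.94 -0.64  2.24]
[-18.7   3.5  12.2] [-0.94 -0.64  2.24]
```

```bash
python3 -m jog '0 -19 2.5 11.5 -0.9 -0.6 2.2; 0 -19 3 12 -0.9 -0.6 2.2; 0 -18.5 3.5 12 -0.9 -0.6 2.2; 0 0 0 0 0 0 0' ; python3 plan.py 455 23 180 35 0 3; python3 - <<'E'
from h import *
im=optics.grab_frame("wrist"); cv2.imwrite("pics/w1.png",im[:,:,::-1])
o=im[:,:,::-1].copy()
for P in (T(630,23,0,0,BL),T(630,23,0,0,BK)): cv2.polylines(o,[np.int32(proj("wrist",P))],True,(0,255,255),1)
cv2.imwrite("pics/w1o.png",o)
E
```

```text
clock: 1.73
eef_pos: [456.2, 14.8, 180.3]
tcp_rot: [2.526, -0.003, 1.557]
contact_force: [-0.5, -0.1, -0.2]
opening: 1.002
t 1.73 at [456.2  14.8 180.3] dist 8.3 rot [ 0.27  0.31 -0.74] F [-0.5 -0.1 -0.2] op 1.002 q [ 0.06 -0.06  2.45 -0.28  0.14  0.34]
[ 2.7 -0.4 -0.2] [ 0.09  0.1  -0.25]
[ 2.7 -0.4 -0.2] [ 0.09  0.1  -0.25]
[ 2.7 -0.4 -0.2] [ 0.09  0.1  -0.25]
```

View pics/w1o.png

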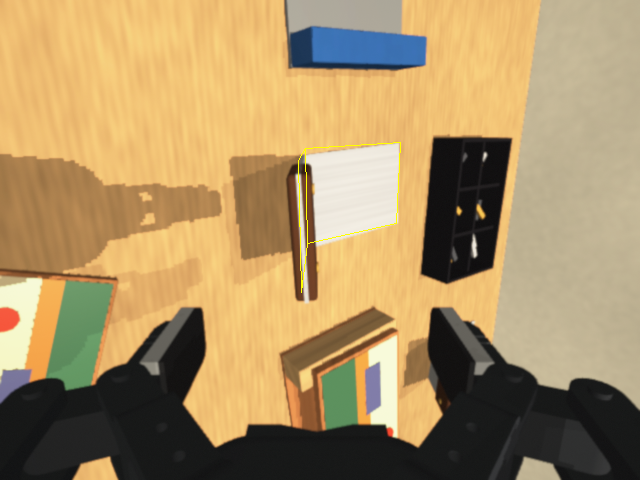

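The wrist view shows the peel's blade at (308–400, 143–245) and its grip seen end-on at (295–315, 165–300). The grip lies a few mm toward −y of the model, which suggests a small peel yaw. I'll fit the edges.

```bash
python3 - <<'E'
from h import *
im=cv2.imread("pics/w1.png");hsv=cv2.cvtColor(im,cv2.COLOR_BGR2HSV).astype(int);H,S,V=hsv[...,0],hsv[...,1],hsv[...,2]
I=info("wrist")
m=np.zeros(H.shape,bool);roi=np.s_[130:255,295:410];m[roi]=((S<60)&(V>170))[roi]
c=max(blobs(m),key=cv2.contourArea)
ep=cv2.approxPolyDP(c,6,True).reshape(-1,2);print("poly",ep.tolist()); print(ray("wrist",ep,3,I)[:,:2].round(1).tolist())
# side-edges: topmost/bottommost blade row per column, front edge per row
pts=c.reshape(-1,2)
def fit(sel):
    P=ray("wrist",sel,3,I)[:,:2]; vx,vy,x0,y0=cv2.fitLine(P.astype(np.float32),cv2.DIST_HUBER,0,.01,.01).ravel(); return np.degrees(np.arctan2(vy,vx)),(x0,y0)
cols=range(325,392)
print("left edge",fit(np.array([[x,pts[pts[:,0]==x][:,1].min()] for x in cols])))
print("right edge",fit(np.array([[x,pts[pts[:,0]==x][:,1].max()+1] for x in cols])))
print("front",fit(np.array([[pts[pts[:,1]==y][:,0].max()+1,y] for y in range(152,218)])))
g=np.zeros(H.shape,bool);roi=np.s_[150:310,280:325];g[roi]=((V<110)&(S>100))[roi]
for c in blobs(g,50):print("grip",cv2.boundingRect(c))
cv2.imwrite("pics/w1c.png",cv2.resize(im[130:310,270:420],None,fx=3.3,fy=3.3,interpolation=cv2.INTER_CUBIC))
E
```

```text
poly [[398, 143], [304, 155], [315, 184], [316, 245], [397, 222]]
[[687.6, 68.0], [567.2, 62.2], [578.9, 34.9], [579.2, -25.3], [692.6, -19.8]]
left edge (np.float32(2.6964595), (np.float32(632.22614), np.float32(65.37085)))
right edge (np.float32(2.8054712), (np.float32(634.7497), np.float32(-23.993713)))
front (np.float32(-87.44609), (np.float32(691.5456), np.float32(26.170317)))
grip (311, 193, 5, 95)
grip (301, 165, 11, 23)
grip (286, 164, 17, 136)
```

View pics/w1c.png

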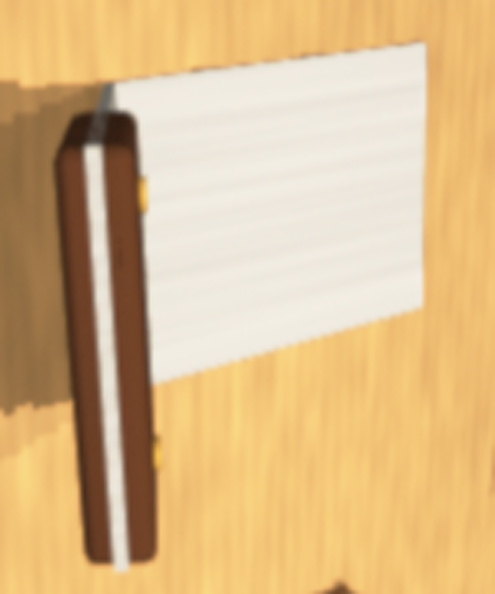

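```bash
python3 - <<'E'
from h import *
s=3.3
px=np.array([[94/s+270,146/s+130],[121/s+270,568/s+130]])
print(ray("wrist",px,93).round(1)) 
print("model top edge",T(629,20.8,0,np.radians(2.7),[[-126,45,93],[-126,-45,93]]).round(1), "grip",T(629,20.8,0,np.radians(2.7),[[-110,0,71]]))
E
python3 plan.py 450 12.3 170 35 2.7 3
```

```text
[[503.7  59.3  93. ]
 [507.8 -30.4  93. ]]
model top edge [[501.   59.8  93. ]
 [505.3 -30.1  93. ]] grip [[519.12211375  15.61829042  71.        ]]
t 1.78 at [455.7  15.5 180.5] dist 12.4 rot [ 0.21  1.85 -2.88] F [-0.1 -0.5 -0.1] op 0.999 q [ 0.06 -0.07  2.45 -0.28  0.15  0.34]
[-1.1 -3.6  1.8] [ 0.07  0.62 -0.96]
[-1.1 -3.6  1.8] [ 0.07  0.62 -0.96]
[-1.  -3.6  1.8] [ 0.07  0.62 -0.96]
```

```bash
python3 -m jog '0 -1 -3.5 2 0 0.6 -1; 0 -1 -3.5 2 0 0.6 -1; 0 -1 -3.5 2 0 0.6 -1; 0 0 0 10 0 0 0' ; python3 plan.py 531.2 16 55.7 35 2.7 10
```

```text
clock: 2.12
eef_pos: [455.8, 14.8, 163.3]
tcp_rot: [2.528, 0.001, 1.62]
contact_force: [0.5, 0.4, 0.2]
opening: 0.999
t 2.12 at [455.8  14.8 163.3] dist 131.4 rot [0.18 0.   0.12] F [0.5 0.4 0.2] op 0.999 q [ 0.02 -0.02  2.47  0.23  0.08 -0.26]
[-0.2 -0.  13.1] [0.02 0.   0.01]
[-0.2 -0.  13.1] [0.02 0.   0.01]
[-0.2 -0.  13.1] [0.02 0.   0.01]
[-0.2 -0.  13.1] [0.02 0.   0.01]
[-0.2 -0.  13.1] [0.02 0.   0.01]
```

```bash
sed -i "s/^    rv=(R.inv/    open('log.txt','a').write(' '.join(map(str,[*s['qpos'],*p,*s['tcp_rot']]))+'\\\\n')\n    rv=(R.inv/" plan.py; python3 plan.py 531.2 16 55.7 35 2.7 10 >/dev/null; python3 -m jog '0 0 0 13 0 0 0; 0 0 0 13 0 0 0; 0 0 0 13 0 0 0; 0 0 0 13 0 0 0;0 0 0 13 0 0 0' ; python3 plan.py 531.2 16 55.7 35 2.7 5
```

```text
clock: 2.53
eef_pos: [491.2, 26.2, 130.2]
tcp_rot: [2.551, 0.002, 1.626]
contact_force: [-1.4, -0.3, -0.1]
opening: 1.0
t 2.53 at [491.2  26.2 130.2] dist 85.2 rot [-1.14 -0.16  0.48] F [-1.4 -0.3 -0.1] op 1.0 q [ 0.05  0.13  2.42  0.68  0.   -0.68]
[-2.5 -1.8 16.8] [-0.23 -0.03  0.1 ]
[-2.4 -1.8 16.8] [-0.23 -0.03  0.1 ]
[-2.4 -1.9 16.8] [-0.23 -0.03  0.1 ]
[-2.4 -2.  16.7] [-0.23 -0.03  0.1 ]
[-2.4 -2.  16.7] [-0.23 -0.03  0.1 ]
```

```bash
cat > kin.py <<'E'
import numpy as np
from scipy.optimize import least_squares
from scipy.spatial.transform import Rotation as Ro
D=[([1.24159,.353650,1.63415,0,1.155214,-.002386],[200.474,591.457,230.55],[-3.14017,0,2.81477]),
([1.07,.10,2.01,-.15,.87,.27],[276.2,425.4,218.2],[2.961,.083,2.45]),([.76,-.11,2.29,-.32,.63,.47],[350.9,248.2,209.9],[2.759,.096,2.066]),
([.27,-.16,2.43,-.33,.34,.42],[423.7,78.2,203.6],[2.582,.037,1.687])]
try:
    for l in open('log.txt'): v=[float(a) for a in l.split()]; D.append((v[:6],v[6:9],v[9:]))
except FileNotFoundError: pass
def fk(q,L):
    h,L1,L2,L3,off=L
    E=lambda ax,a:Ro.from_euler(ax,a)
    R1=E('z',q[0]); a=q[1]+q[2]
    wc=R1.apply([off+L1*np.sin(q[1])+L2*np.sin(a),0,h+L1*np.cos(q[1])+L2*np.cos(a)])
    R=R1*E('y',a)*E('z',q[3])*E('y',q[4])*E('z',q[5])*E('z',np.pi/2)
    return wc+R.apply([0,0,L3]),R
def res(L): return np.concatenate([(fk(q,L)[0]-p) for q,p,_ in D])
L=least_squares(res,[300,400,400,250,0],loss='soft_l1').x
def ik(p,R,q0):
    f=lambda q:np.r_[(fk(q,L)[0]-p)/100,(R.inv()*fk(q,L)[1]).as_rotvec()*2]
    lo=[-2.63,-.92,.06,-1.3,-3,-3.02];hi=[2.63,2.1,2.66,4.44,2.69,3.02]
    s=least_squares(f,np.clip(q0,np.array(lo)+.01,np.array(hi)-.01),bounds=(lo,hi)); return s.x,np.abs(s.fun).max()
if __name__=="__main__":
    print(L.round(1),res(L).reshape(-1,3).round(1)[[0,-1]])
    for q,p,e in D: print((fk(q,L)[1].inv()*Ro.from_euler('xyz',e)).as_rotvec().round(3))
E
python3 kin.py; python3 - <<'E'
from kin import *
from plan import Rt
for p,t,y in [((531,16,56),35,2.7),((531,16,56),25,2.7),((531,16,56),45,2.7),((531,16,100),35,2.7),((380,-230,70),35,4),((380,-230,90),35,4),((500,-222,70),35,4),((500,0,120),35,4),((400,225,80),35,3),((400,225,120),35,3),((500,225,70),35,3)]:
  for q0 in ([0,.2,2.4,0,.3,0],[0,.2,2.4,np.pi,.3,-3],[0,.2,2.4,1.5,.5,-1.5],[0,.2,2.4,-1.,.5,1.5]):
    q,e=ik(np.array(p),Rt(t,y),q0); print(p,t,q.round(2),e.round(4))
E
```

```text
[188.  586.  446.7 326.   10.2] [[ 0.3 -3.7  0.2]
 [25.1 -0.3 -2.3]]
[ 0. -0.  0.]
[ 0.004 -0.001  0.001]
[0.006 0.001 0.004]
[-0.002 -0.004  0.004]
[-0.  0. -0.]
[-0.  0.  0.]
(531, 16, 56) 35 [ 0.02  0.32  2.48 -0.06 -0.27  0.03] 0.0
(531, 16, 56) 35 [ 0.    0.32  2.48  2.98  0.26 -3.02] 0.0334
(531, 16, 56) 35 [ 0.    0.32  2.48  2.98  0.26 -3.02] 0.0334
(531, 16, 56) 35 [ 0.02  0.32  2.48 -0.06 -0.27  0.03] 0.0
(531, 16, 56) 25 [ 0.02  0.3   2.35  0.2   0.05 -0.22] 0.0
(531, 16, 56) 25 [ 0.03  0.3   2.36  3.01 -0.04 -3.02] 0.0224
(531, 16, 56) 25 [ 0.02  0.3   2.35  0.2   0.05 -0.22] 0.0
(531, 16, 56) 25 [ 0.02  0.3   2.35  0.2   0.05 -0.22] 0.0
(531, 16, 56) 45 [ 0.02  0.4   2.6  -0.04 -0.64  0.01] 0.0
(531, 16, 56) 45 [-0.04  0.38  2.59  2.95  0.6  -3.02] 0.095
(531, 16, 56) 45 [-0.04  0.38  2.59  2.95  0.6  -3.02] 0.095
(531, 16, 56) 45 [ 0.02  0.4   2.6  -0.04 -0.64  0.01] 0.0
(531, 16, 100) 35 [ 0.02  0.21  2.44 -0.13 -0.12  0.1 ] 0.0
(531, 16, 100) 35 [ 0.02  0.21  2.44  3.    0.12 -3.02] 0.0028
(531, 16, 100) 35 [ 0.02  0.21  2.44  3.    0.12 -3.02] 0.0028
(531, 16, 100) 3
[... 1065 characters left out ...]
1.36 -0.41 -0.7 ] 0.0
(400, 225, 80) 35 [ 0.62  0.23  2.65  3.56  0.42 -3.02] 0.3615
(400, 225, 80) 35 [ 0.79  0.21  2.54  1.36 -0.41 -0.7 ] 0.0
(400, 225, 80) 35 [ 0.77  0.19  2.46 -1.3   0.38  1.94] 0.1755
(400, 225, 120) 35 [ 0.79  0.11  2.49  1.71 -0.4  -1.09] 0.0
(400, 225, 120) 35 [ 0.79  0.11  2.49  1.71 -0.4  -1.09] 0.0
(400, 225, 120) 35 [ 0.79  0.11  2.49  1.71 -0.4  -1.09] 0.0
(400, 225, 120) 35 [ 0.78  0.1   2.47 -1.3   0.4   1.92] 0.0494
(500, 225, 70) 35 [ 0.6   0.32  2.39  1.23 -0.32 -0.75] 0.0
(500, 225, 70) 35 [ 0.45  0.32  2.45  3.39  0.26 -3.02] 0.3414
(500, 225, 70) 35 [ 0.6   0.32  2.39  1.23 -0.32 -0.75] 0.0
(500, 225, 70) 35 [ 0.59  0.3   2.32 -1.3   0.29  1.77] 0.1886
```

```bash
cat log.txt | cut -c1-200; python3 - <<'E'
s=open('kin.py').read()
s=s.replace("h,L1,L2,L3,off=L","h,L1,L2,L3,off,e=L").replace("off+L1*np.sin(q[1])+L2*np.sin(a)","off+L1*np.sin(q[1])+L2*np.sin(a)+e*np.cos(a)").replace("L2*np.cos(a)])","L2*np.cos(a)-e*np.sin(a)])").replace("[300,400,400,250,0]","[300,400,400,250,0,0]").replace("[[0,-1]]","").replace(",loss='soft_l1'","")
open('kin.py','w').write(s)
E
python3 kin.py
```

```text
0.015674332422496356 -0.01874797134471205 2.4709010908203086 0.23488866392984303 0.0778001501126183 -0.2620574217441977 455.8073315702875 14.844947391625633 163.27893337424518 2.5275940973054913 0.001
0.049193591739293316 0.12924914649325642 2.4193295690936103 0.6771663995325904 0.002523851386308981 -0.6837681521834525 491.22359351945704 26.228987908347193 130.20147923428956 2.5505479932963433 0.00
[291.4 567.  490.8 341.6   2.5  58. ] [[ 1.1 -1.4 -0.7]
 [ 1.4  0.5  0.9]
 [ 1.9 -0.2  2. ]
 [-1.8  0.3 -2.6]
 [ 0.  -1.5  0.1]
 [ 0.2 -1.5  0.3]]
[ 0. -0.  0.]
[ 0.004 -0.001  0.001]
[0.006 0.001 0.004]
[-0.002 -0.004  0.004]
[-0.  0. -0.]
[-0.  0.  0.]
```

```bash
cat > feas.py <<'E'
from kin import *
from plan import Rt
F=Ro.from_euler('z',np.pi)
lo=np.array([-2.63,-.92,.06,-1.3,0,-3.02]);hi=np.array([2.63,2.1,2.66,4.44,2.69,3.02])
def sols(p,t,y,phi=0):
    out=[]
    for fl in (0,1):
        R=Rt(t,y)*Ro.from_euler('y',phi,degrees=True); R=R*F if fl else R
        for q4 in (-1,0,1,2,3,4):
            for q6 in(-2,0,2):
                q,e=ik(np.array(p,float),R,[np.arctan2(p[1],p[0]),.2,2.4,q4,.4,q6])
                if e<2e-3 and (q[4]>=-1e-3) and not any(np.abs(q-k[1]).max()<.05 for k in out): out.append((fl,q.round(2)))
    return out
if __name__=="__main__":
    for nm,p,y in [("grasp",(531,16,56),2.7),("lift",(531,16,120),2.7),("dryentry",(385,-235,75),4),("dryentry hi",(385,-235,110),4),("dry in",(512,-225,75),4),("dry in hi",(512,-225,130),4),("mid",(520,0,130),3),("pk",(515,225,130),2.6),("pk",(515,225,75),2.6),("pk out",(450,222,75),2.6),("pk out",(390,220,75),2.6),("pk out y8",(390,212,75),8)]:
        print(nm,p,y)
        for s in sols(p,35,y): print("   ",s[0],s[1])
E
python3 feas.py
```

```text
grasp (531, 16, 56) 2.7
    1 [0.02 0.39 2.39 3.08 0.25 0.04]
lift (531, 16, 120) 2.7
    0 [ 0.02  0.21  2.37  2.82  0.05 -2.84]
    1 [0.02 0.21 2.37 2.82 0.05 0.3 ]
dryentry (385, -235, 75) 4
    0 [-0.92  0.32  2.43  1.52  0.5  -2.41]
    1 [-0.92  0.32  2.43  1.52  0.5   0.73]
dryentry hi (385, -235, 110) 4
    0 [-0.92  0.21  2.42  1.31  0.52 -2.17]
    1 [-0.92  0.21  2.42  1.31  0.52  0.98]
dry in (512, -225, 75) 4
    0 [-0.65  0.39  2.26  1.57  0.39 -2.19]
    1 [-0.65  0.39  2.26  1.57  0.39  0.95]
dry in hi (512, -225, 130) 4
    0 [-0.65  0.26  2.24  1.21  0.41 -1.8 ]
    1 [-0.65  0.26  2.24  1.21  0.41  1.34]
mid (520, 0, 130) 3
    0 [-0.03  0.17  2.38  1.95  0.05 -2.02]
    1 [-0.03  0.17  2.38  1.95  0.05  1.12]
pk (515, 225, 130) 2.6
    0 [ 0.6   0.25  2.26 -1.29  0.32  1.74]
    1 [ 0.6   0.25  2.26 -1.29  0.32 -1.4 ]
pk (515, 225, 75) 2.6
pk out (450, 222, 75) 2.6
pk out (390, 220, 75) 2.6
pk out y8 (390, 212, 75) 8
    0 [0.76 0.28 2.52 4.25 0.38 2.59]
    1 [ 0.76  0.28  2.52  4.25  0.38 -0.55]
```

```bash
cat > feas2.py <<'E'
from feas import *
def T2(peel,yaw,phi,t=35,z=0):
    c,s=np.cos(np.radians(yaw)),np.sin(np.radians(yaw)); g=np.array([peel[0]-c*110,peel[1]-s*110,z+71])
    return g+ (Rt(t,yaw)*Ro.from_euler('y',phi,degrees=True)*F).apply([0,0,18.7])
def sol1(p,t,y,phi,q0):
    R=Rt(t,y)*Ro.from_euler('y',phi,degrees=True)*F
    return ik(np.array(p,float),R,q0)
if __name__=="__main__":
  for phi in (-20,-10,0,10,20):
   for dl in (0,5):
    print("phi",phi,"dl",dl)
    for nm,peel,z,y in [("grasp",(629,21),0,2.7),("entry",(480,-228),18,4+dl),("in",(609,-219),18,4+dl),("up",(609,-219),60,4+dl),("mid",(629,0),60,3+dl),("pk",(614,229),60,2.6+dl),("pkdn",(614,229),15,2.6+dl),("out",(550,224),15,2.6+dl),("out2",(490,222),15,2.6+dl)]:
        p=T2(peel,y,phi,z=z); best=min((sol1(p,35,y,phi,[np.arctan2(p[1],p[0]),.3,2.4,k,.4,0]) for k in(1.5,3,4.2)),key=lambda a:a[1])
        print("  ",nm,best[0].round(2),best[1].round(3))
E
python3 feas2.py
```

```text
phi -20 dl 0
   grasp [ 0.33  0.45  2.35  1.29 -0.52  2.16] 0.0
   entry [-0.63  0.32  2.6   2.95  0.47 -0.39] 0.0
   in [-0.38  0.39  2.38  3.37  0.32 -0.58] 0.0
   up [-0.38  0.27  2.36  3.51  0.2  -0.73] 0.0
   mid [ 0.27  0.29  2.34  1.54 -0.47  1.81] 0.0
   pk [ 0.79  0.4   2.12  2.04 -0.76  1.74] 0.0
   pkdn [ 0.79  0.49  2.14  1.93 -0.72  1.89] 0.0
   out [ 0.89  0.45  2.23  1.94 -0.74  1.99] 0.0
   out2 [ 1.01  0.42  2.31  1.99 -0.77  2.08] 0.0
phi -20 dl 5
   grasp [ 0.33  0.45  2.35  1.29 -0.52  2.16] 0.0
   entry [-0.73  0.33  2.58  2.68  0.47 -0.29] 0.0
   in [-0.46  0.39  2.37  3.03  0.31 -0.39] 0.0
   up [-0.46  0.28  2.35  2.96  0.19 -0.32] 0.0
   mid [ 0.21  0.27  2.37  1.36 -0.4   1.86] 0.0
   pk [ 0.76  0.38  2.17  1.95 -0.69  1.73] 0.0
   pkdn [ 0.76  0.47  2.18  1.82 -0.66  1.9 ] 0.0
   out [ 0.86  0.43  2.28  1.82 -0.69  2.01] 0.0
   out2 [ 0.99  0.41  2.36  1.87 -0.72  2.11] 0.0
phi -10 dl 0
   grasp [ 0.19  0.41  2.39  0.84 -0.34  2.45] 0.0
   entry [-0.81  0.3   2.53  2.16  0.4   0.21] 0.0
   in [-0.53  0.37  2.33  2.35  0.25  0.29] 0.0
   up [-0.53  0.27  2.3
[... 2659 characters left out ...]
  up [-0.81  0.42  2.08  1.01  0.84  1.37] 0.0
   mid [-0.34  0.31  2.3   1.43  0.56  1.36] 0.0
   pk [0.31 0.28 2.34 2.24 0.25 1.1 ] 0.0
   pkdn [0.31 0.4  2.36 2.55 0.35 0.78] 0.0
   out [0.36 0.36 2.49 2.73 0.42 0.63] 0.0
   out2 [0.44 0.34 2.6  2.91 0.49 0.53] 0.0
phi 20 dl 5
   grasp [-0.29  0.46  2.34  1.79  0.54  1.01] 0.0
   entry [-1.05  0.47  2.18  4.06 -0.91 -2.06] 0.0
   in [-0.82  0.53  2.03  1.    0.86  1.26] 0.0
   up [-0.82  0.45  2.02  4.08 -0.91 -1.79] 0.0
   mid [-0.39  0.33  2.26  1.31  0.63  1.37] 0.0
   pk [0.23 0.29 2.33 1.95 0.31 1.26] 0.0
   pkdn [0.23 0.41 2.35 2.27 0.39 0.92] 0.0
   out [0.27 0.37 2.48 2.46 0.44 0.75] 0.0
   out2 [0.32 0.34 2.59 2.64 0.5  0.61] 0.0
```

```bash
cat > jplan.py <<'E'
from feas2 import *
import sys
from rig import r
def show(): 
    s=r.sense(); return s['qpos'],s['eef_pos'],Ro.from_euler('xyz',s['tcp_rot']),s
def jrows(qg,n,k=5):
    q,p,R,s=show()
    print("t",round(float(s['clock']),2),"p",p.round(1),"q",q.round(2),"fk err",(fk(q,L)[0]-p).round(1))
    for i in range(min(n,k)):
        a,A=fk(q+(qg-q)*i/n,L); b,B=fk(q+(qg-q)*(i+1)/n,L)
        print(A.inv().apply(b-a).round(1),(A.inv()*B).as_rotvec(degrees=True).round(1),"-> p",b.round(0))
E
python3 -m jog '0 0 0 -20 0 0 0; 0 0 0 -20 0 0 0; 0 0 0 -20 0 0 0; 0 0 0 -20 0 0 0' 
python3 - <<'E'
from jplan import *
phi=18
pg=T2((630,20.8),2.7,phi); Rg=Rt(35,2.7)*Ro.from_euler('y',phi,degrees=True)*F
pre=pg-Rg.apply([0,0,110]); print("grasp",pg,"pre",pre)
qp,e=ik(pre,Rg,[-.3,.3,2.4,1.8,.5,1]); print(qp.round(2),e); qg,e=ik(pg,Rg,qp); print(qg.round(2),e)
for q in (qp,qg): print(fk(q,L)[0])
jrows(qp,26)
E
```

```text
clock: 2.87
eef_pos: [461.0, 28.8, 176.6]
tcp_rot: [2.555, -0.006, 1.635]
contact_force: [-0.5, -0.5, 0.3]
opening: 1.003
grasp [530.03949674  21.87102224  56.43158007] pre [471.70194974 -14.90975318 142.12816792]
[-0.42  0.17  2.39  1.32  0.57  1.43] 1.2789769243681803e-15
[-0.26  0.44  2.35  1.85  0.5   0.97] 2.3607498178535025e-11
[471.70194974 -14.90975318 142.12816792]
[530.03949675  21.87102224  56.43158007]
t 2.87 p [461.   28.8 176.6] q [ 0.05 -0.04  2.43  0.08  0.17 -0.08] fk err [-0.1 -1.5  0. ]
[-4.8 -6.6  2.4] [ 1.2 -0.   6.9] -> p [457.  22. 171.]
[-4.9 -5.8  2.3] [ 1.2 -0.1  6.9] -> p [453.  18. 166.]
[-5.  -5.1  2.3] [ 1.1 -0.1  6.9] -> p [449.  14. 160.]
[-4.9 -4.3  2.2] [ 1.1 -0.1  6.9] -> p [446.  11. 156.]
[-4.7 -3.6  2.2] [ 1.1 -0.1  6.9] -> p [442.   8. 151.]
```

```bash
cat > go1.py <<'E'
from jplan import *
phi=18
pg=T2((630,20.8),2.7,phi); Rg=Rt(35,2.7)*Ro.from_euler('y',phi,degrees=True)*F
pre=pg-Rg.apply([0,0,140]); 
qp,e=ik(pre,Rg,[-.3,.3,2.4,1.8,.5,1]); print(pre.round(0),qp.round(2),e); 
jrows(qp,int(sys.argv[1]))
E
python3 go1.py 24
```

```text
[456. -25. 165.] [-0.47  0.09  2.39  1.18  0.62  1.54] 1.7678303265711292e-13
t 2.87 p [461.   28.8 176.6] q [ 0.05 -0.04  2.43  0.08  0.17 -0.08] fk err [-0.1 -1.5  0. ]
[-6.4 -6.9  1.6] [ 1.2 -0.2  7.5] -> p [456.  21. 171.]
[-6.5 -5.9  1.5] [ 1.2 -0.2  7.5] -> p [452.  15. 167.]
[-6.4 -4.9  1.4] [ 1.1 -0.2  7.5] -> p [448.  10. 162.]
[-6.2 -4.   1.4] [ 1.1 -0.2  7.5] -> p [443.   5. 158.]
[-5.9 -3.1  1.3] [ 1.1 -0.2  7.5] -> p [439.   1. 154.]
```

```bash
python3 -m jog '0 -6 -6.5 1 1.1 -0.2 6.9; 0 -6 -6 0 1.1 -0.2 6.9; 0 -6 -5 0 1.1 -0.2 6.9; 0 -6 -4 0 1.1 -0.2 6.9; 0 -6 -3 0 1.1 -0.2 6.9'; python3 go1.py 20
```

```text
clock: 3.28
eef_pos: [436.9, 5.9, 165.8]
tcp_rot: [2.736, -0.291, 1.086]
contact_force: [-1.0, 0.3, 0.4]
opening: 1.0
[456. -25. 165.] [-0.47  0.09  2.39  1.18  0.62  1.54] 1.7678303265711292e-13
t 3.28 p [436.9   5.9 165.8] q [-0.05 -0.05  2.42  0.25  0.29  0.28] fk err [-0.2 -1.6  0. ]
[-5.3 -2.7  1.7] [ 1.  -0.1  7.3] -> p [433.   1. 162.]
[-4.9 -2.   1.6] [ 1.  -0.1  7.3] -> p [430.  -1. 158.]
[-4.4 -1.3  1.5] [ 1.  -0.1  7.3] -> p [427.  -3. 155.]
[-3.9 -0.8  1.3] [ 1.  -0.1  7.3] -> p [424.  -5. 152.]
[-3.2 -0.3  1.2] [ 1.  -0.1  7.3] -> p [422.  -6. 149.]
```

Following the path well, so I continue.

```bash
python3 -m jog '0 -5 -3 0 1 -0.1 6.9; 0 -5 -2 0 1 -0.1 6.9; 0 -4.5 -1.5 0 1 -0.1 6.9; 0 -4 -1 0 1 -0.1 6.9; 0 -3 -0.5 0 1 -0.1 6.9'; python3 go1.py 15
```

```text
clock: 3.7
eef_pos: [418.4, -2.2, 158.0]
tcp_rot: [3.068, -0.434, 0.441]
contact_force: [0.5, -0.1, -0.3]
opening: 1.003
[456. -25. 165.] [-0.47  0.09  2.39  1.18  0.62  1.54] 1.7678303265711292e-13
t 3.7 p [418.4  -2.2 158. ] q [-0.15 -0.04  2.41  0.45  0.41  0.61] fk err [-0.3 -1.7  0.1]
[-2.3 -0.2  1.7] [ 1.  -0.   7.3] -> p [417.  -4. 156.]
[-1.7  0.1  1.5] [ 1.  -0.   7.3] -> p [416.  -5. 154.]
[-0.9  0.3  1.3] [ 1.  -0.   7.3] -> p [416.  -5. 152.]
[-0.2  0.4  1.2] [1.1 0.  7.3] -> p [416.  -5. 151.]
[0.6 0.3 1. ] [1.1 0.  7.2] -> p [417.  -5. 150.]
```

```bash
python3 -m jog '0 -2 0 0 0.9 0 6.9; 0 -2 0 0 0.9 0 6.9; 0 -1 0 0 0.9 0 6.9; 0 0 0.5 0 0.9 0 6.9; 0 1 0.5 0 0.9 0 6.9'; python3 go1.py 10
```

```text
clock: 4.12
eef_pos: [414.9, -2.5, 158.1]
tcp_rot: [-2.86, -0.363, -0.228]
contact_force: [0.3, -0.1, 0.7]
opening: 0.999
[456. -25. 165.] [-0.47  0.09  2.39  1.18  0.62  1.54] 1.7678303265711292e-13
t 4.12 p [414.9  -2.5 158.1] q [-0.25 -0.02  2.4   0.64  0.5   0.98] fk err [-0.4 -1.8  0.1]
[0.9 0.1 1.7] [ 1.2 -0.   7.3] -> p [416.  -4. 157.]
[ 1.7 -0.   1.5] [ 1.2 -0.   7.3] -> p [418.  -5. 156.]
[ 2.5 -0.3  1.2] [ 1.3 -0.   7.3] -> p [421.  -5. 156.]
[ 3.3 -0.8  1. ] [ 1.3 -0.   7.2] -> p [424.  -6. 156.]
[ 4.  -1.3  0.8] [ 1.3 -0.   7.2] -> p [428.  -7. 157.]
```

```bash
python3 -m jog '0 1 0 1 1.2 0 6.9; 0 2 0 1 1.2 0 6.9; 0 3 -0.5 1 1.2 0 6.9; 0 3.5 -1 1 1.2 0 6.9; 0 4 -1.5 1 1.3 0 6.9'; python3 go1.py 5
```

```text
clock: 4.53
eef_pos: [430.3, -3.1, 160.9]
tcp_rot: [-2.607, -0.107, -0.805]
contact_force: [-1.5, -0.3, -0.1]
opening: 0.998
[456. -25. 165.] [-0.47  0.09  2.39  1.18  0.62  1.54] 1.7678303265711292e-13
t 4.53 p [430.3  -3.1 160.9] q [-0.35  0.03  2.39  0.89  0.57  1.27] fk err [-0.5 -1.9  0.1]
[ 4.6 -1.1  1. ] [1.4 0.  7.4] -> p [434.  -7. 161.]
[ 5.4 -1.8  0.7] [1.5 0.  7.4] -> p [439. -10. 162.]
[ 6.1 -2.7  0.4] [ 1.6 -0.   7.4] -> p [444. -14. 163.]
[ 6.6 -3.7  0.2] [ 1.6 -0.   7.3] -> p [450. -19. 164.]
[ 7.1 -4.7 -0.1] [ 1.7 -0.1  7.3] -> p [456. -25. 165.]
```

```bash
python3 -m jog '0 4.5 -1 1 1.4 0 6.9; 0 5.5 -2 1 1.5 0 6.9; 0 6 -2.5 0.5 1.6 0 6.9; 0 6.5 -3.5 0 1.6 0 6.9; 0 7 -4.5 0 1.7 0 6.9'; cat > cplan.py <<'E'
# cplan: peel x y z yaw pitchup(deg) backoff n   -> rows to bring tool so peel frame is there
from jplan import *
PHI=18.; 
def cp(peel,z,yaw,back,n,tilt=35,off=(0,0,0),k=5):
    pg=T2(peel,yaw,PHI,t=tilt,z=z) if tilt==35 else None
    G=Rt(tilt,yaw)*Ro.from_euler('y',PHI,degrees=True)*F
    pg=pg-G.apply([0,0,back])+np.array(off)
    q,p,R,s=show(); d=pg-p; rv=(R.inv()*G).as_rotvec(degrees=True)
    qq,e=ik(pg,G,q)
    print("t",round(float(s['clock']),2),"p",p.round(1),"goal",pg.round(1),"dist",np.linalg.norm(d).round(1),"rot",rv.round(2),"F",s['contact_force'].round(1),"M",s['wrist_torque'].round(2),"op",round(s['opening'],3),"\nq",q.round(2),"qg",qq.round(2),e.round(4))
    for i in range(min(n,k)):
        Ri=R*Ro.from_rotvec(rv*i/n,degrees=True); print(Ri.inv().apply(d/n).round(1),(rv/n).round(2))
if __name__=="__main__":
    a=[float(v) for v in sys.argv[1:]]; cp(a[:2],a[2],a[3],a[4],int(a[5]))
E
python3 cplan.py 630 20.8 0 2.7 110 4
```

```text
clock: 4.95
eef_pos: [458.0, -19.8, 167.7]
tcp_rot: [-2.501, 0.243, -1.307]
contact_force: [-0.3, 1.3, 0.1]
opening: 1.0
t 4.95 p [458.  -19.8 167.7] goal [471.7 -14.9 142.1] dist 29.5 rot [0.12 0.48 1.86] F [-0.3  1.3  0.1] M [-0.17  0.25 -0.01] op 1.0 
q [-0.46  0.09  2.39  1.17  0.63  1.52] qg [-0.42  0.17  2.39  1.32  0.57  1.43] 0.0
[1.3 0.8 7.2] [0.03 0.12 0.47]
[1.3 0.8 7.2] [0.03 0.12 0.47]
[1.2 0.8 7.2] [0.03 0.12 0.47]
[1.2 0.8 7.2] [0.03 0.12 0.47]
```

```bash
python3 -m jog '0 1.3 0.8 7 0 0.1 0.5; 0 1.3 0.8 7 0 0.1 0.5; 0 1.2 0.8 7 0 0.1 0.5; 0 1.2 0.8 7 0 0.1 0.5; 0 0 0 0 0 0 0'; python3 cplan.py 630 20.8 0 2.7 0 8; python3 - <<'E'
from h import *
im=optics.grab_frame("wrist"); cv2.imwrite("pics/w2.png",im[:,:,::-1])
o=im[:,:,::-1].copy()
for P in (T(630,20.8,0,np.radians(2.7),BL),T(630,20.8,0,np.radians(2.7),BK)): cv2.polylines(o,[np.int32(proj("wrist",P))],True,(0,255,255),1)
cv2.imwrite("pics/w2o.png",o)
E
```

```text
clock: 5.37
eef_pos: [473.5, -13.1, 144.3]
tcp_rot: [-2.51, 0.265, -1.34]
contact_force: [0.4, -0.6, -0.9]
opening: 1.001
t 5.37 p [473.5 -13.1 144.3] goal [530.   21.9  56.4] dist 110.2 rot [ 0.16  0.41 -0.36] F [ 0.4 -0.6 -0.9] M [-0.14  0.28  0.04] op 1.001 
q [-0.42  0.17  2.38  1.29  0.58  1.45] qg [-0.26  0.44  2.35  1.85  0.5   0.97] 0.0
[ 0.3  0.3 13.8] [ 0.02  0.05 -0.05]
[ 0.3  0.3 13.8] [ 0.02  0.05 -0.05]
[ 0.3  0.3 13.8] [ 0.02  0.05 -0.05]
[ 0.3  0.3 13.8] [ 0.02  0.05 -0.05]
[ 0.3  0.3 13.8] [ 0.02  0.05 -0.05]
```

View pics/w2o.png

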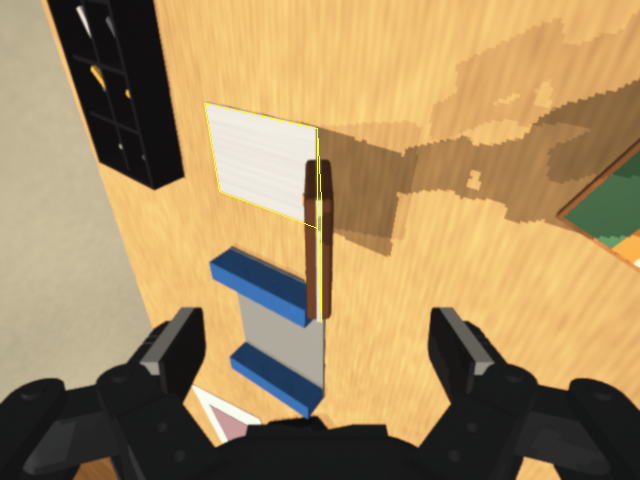

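The model outline lies right on the blade (205–320, 103–228), and the grip stands midway between the fingers at column 318. I'll advance along the slope.

```bash
python3 -m jog '0 0 0.3 15 0 0 0; 0 0.3 0.3 15 0 0 0; 0 0.3 0.3 15 0 0 0; 0 0.3 0.3 15 0 0 0; 0 0.3 0.3 15 0 0 0'; python3 cplan.py 630 20.8 0 2.7 0 4
```

```text
clock: 5.83
eef_pos: [515.1, 13.5, 88.8]
tcp_rot: [-2.502, 0.262, -1.33]
contact_force: [0.2, 0.1, -0.0]
opening: 0.996
t 5.83 p [515.1  13.5  88.8] goal [530.   21.9  56.4] dist 36.7 rot [-0.14  0.6   0.22] F [ 0.2  0.1 -0. ] M [-0.12  0.24 -0.  ] op 0.996 
q [-0.31  0.35  2.36  1.65  0.51  1.15] qg [-0.26  0.44  2.35  1.85  0.5   0.97] 0.0
[1.  1.5 9. ] [-0.04  0.15  0.05]
[1.  1.5 9. ] [-0.04  0.15  0.05]
[0.9 1.5 9. ] [-0.04  0.15  0.05]
[0.9 1.5 9. ] [-0.04  0.15  0.05]
```

```bash
python3 -m jog '0 1 1.5 9 0 0.1 0; 0 1 1.5 9 0 0.1 0; 0 1 1.5 9 0 0.1 0; 0 1 1.5 9 0 0.1 0; 0 0 0 0 0 0 0'; python3 cplan.py 630 20.8 0 2.7 0 1
```

```text
clock: 6.25
eef_pos: [533.7, 26.1, 57.0]
tcp_rot: [-2.498, 0.258, -1.323]
contact_force: [-0.2, -0.2, 0.6]
opening: 1.002
t 6.25 p [533.7  26.1  57. ] goal [530.   21.9  56.4] dist 5.6 rot [-0.27  0.65  0.66] F [-0.2 -0.2  0.6] M [-0.14  0.22  0.04] op 1.002 
q [-0.26  0.45  2.34  1.84  0.51  0.97] qg [-0.26  0.44  2.35  1.85  0.5   0.97] 0.0
[ 3.2  3.5 -2.9] [-0.27  0.65  0.66]
```

```bash
python3 -m jog '0 3 3 -1 -0.3 0.6 0.6; 0 0 0 0 0 0 0; 120 0 0 0 0 0 0; 200 0 0 0 0 0 0'; python3 cplan.py 630 20.8 0 2.7 0 1
```

```text
clock: 6.58
eef_pos: [531.6, 23.3, 57.5]
tcp_rot: [-2.505, 0.256, -1.336]
contact_force: [-0.9, -0.6, 0.3]
opening: 0.748
t 6.58 p [531.6  23.3  57.5] goal [530.   21.9  56.4] dist 2.4 rot [-0.04  0.14  0.14] F [-0.9 -0.6  0.3] M [-0.14  0.26  0.06] op 0.748 
q [-0.26  0.44  2.34  1.84  0.5   0.99] qg [-0.26  0.44  2.35  1.85  0.5   0.97] 0.0
[ 1.2  1.9 -0.5] [-0.04  0.14  0.14]
```

```bash
python3 -m jog '200 1 1.5 0 0 0 0; 200 0 0.5 0 0 0 0; 255 0 0 0 0 0 0; 255 0 0 0 0 0 0; 255 0 0 0 0 0 0' 100; python3 -m jog '255 0 0 0 0 0 0; 255 0 0 0 0 0 0; 255 0 0 0 0 0 0'; python3 cplan.py 630 20.8 0 2.7 0 1
```

```text
clock: 7.0
eef_pos: [530.5, 21.6, 57.7]
tcp_rot: [-2.503, 0.256, -1.336]
contact_force: [0.7, 0.6, -2.0]
opening: 0.169
clock: 7.25
eef_pos: [530.4, 21.6, 57.7]
tcp_rot: [-2.503, 0.256, -1.336]
contact_force: [-0.4, -1.5, 1.8]
opening: 0.179
t 7.25 p [530.4  21.6  57.7] goal [530.   21.9  56.4] dist 1.3 rot [-0.19  0.12  0.17] F [-0.4 -1.5  1.8] M [-0.19  0.29 -0.01] op 0.179 
q [-0.27  0.44  2.34  1.84  0.5   0.98] qg [-0.26  0.44  2.35  1.85  0.5   0.97] 0.0
[-0.   1.   0.9] [-0.19  0.12  0.17]
```

The opening is 0.179, about 15 mm, so the grip is held. I'll record the tool-to-peel relation, check it by picture, and measure the racks and panel from the wrist camera too.

```bash
python3 - <<'E'
from h import *
im=optics.grab_frame("wrist"); cv2.imwrite("pics/w3.png",im[:,:,::-1])
o=im[:,:,::-1].copy()
for P in (T(630,20.8,0,np.radians(2.7),BL),T(630,20.8,0,np.radians(2.7),BK)): cv2.polylines(o,[np.int32(proj("wrist",P))],True,(0,0,255),1)
cv2.imwrite("pics/w3o.png",o)
E
```

```text
(no output)
```

View pics/w3o.png

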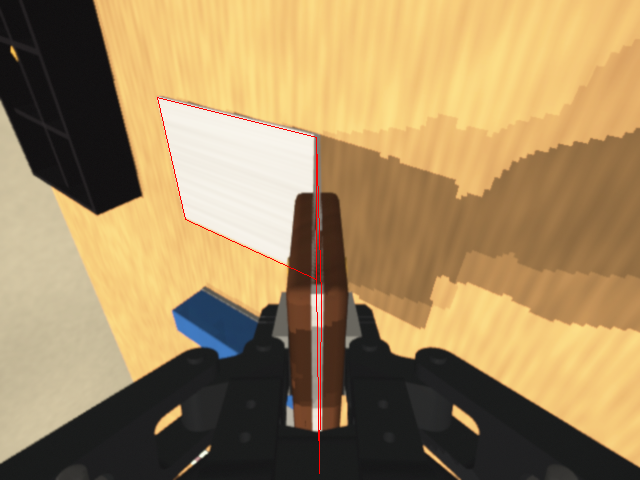

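```bash
python3 - <<'E'
from h import *
np.save("rel.npy",np.array([530.4,21.6,57.7,-2.503,.256,-1.336,630,20.8,0,np.radians(2.7)]))
im=cv2.imread("pics/scene0.png")
cv2.imwrite("pics/sc.png",cv2.resize(im[280:390,245:365],None,fx=5,fy=5,interpolation=cv2.INTER_CUBIC))
im=cv2.imread("pics/top0.png")
cv2.imwrite("pics/tc.png",cv2.resize(im[180:250,345:440],None,fx=8,fy=8,interpolation=cv2.INTER_CUBIC))
E
```

```text
(no output)
```

View pics/sc.png

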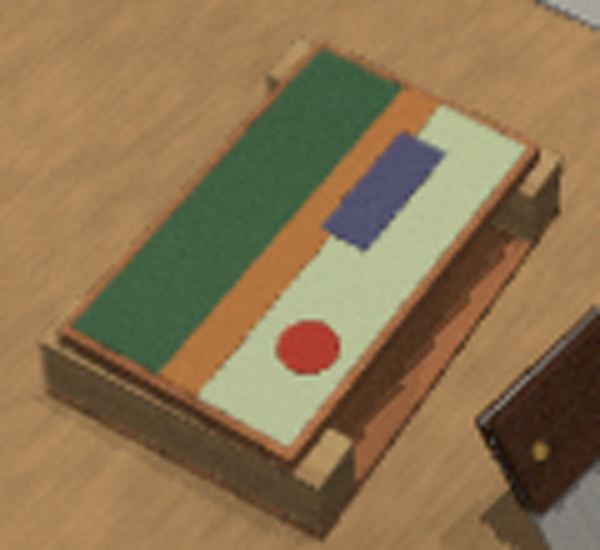

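View pics/tc.png

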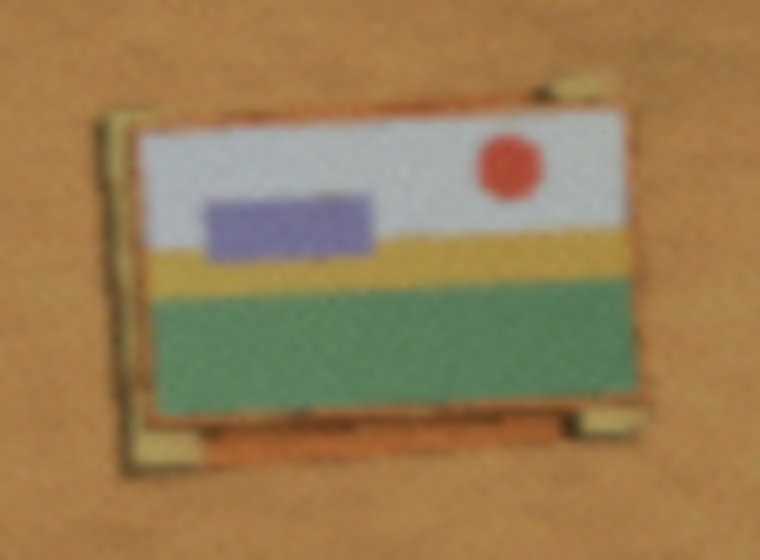

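```bash
python3 - <<'E'
from h import *
t=np.array([[105,113],[132,468],[643,430],[620,82]])/8+[345,180]
P=ray("top",t,36)[:,:2]; print("top corners",P.round(1).tolist(),P.mean(0).round(1)); 
d=P[0]-P[1];e=P[3]-P[2];print(np.degrees(np.arctan2(d[1],d[0])),np.degrees(np.arctan2(e[1],e[0])),np.linalg.norm(d),np.linalg.norm(e),np.linalg.norm(P[1]-P[2]),np.linalg.norm(P[0]-P[3]))
s=np.array([[42,345],[328,487],[561,158]])/5+[245,280]
print("scene",ray("scene",s,36)[:,:2].round(1).tolist())
s=np.array([[62,330],[293,458],[540,150],[322,45]])/5+[245,280]
Q=ray("scene",s,46)[:,:2];print("scene panel",Q.round(1).tolist(),Q.mean(0))
t=np.array([[136,128],[155,425],[638,400],[628,100]])/8+[345,180]
Q=ray("top",t,46)[:,:2];print("top panel",Q.round(1).tolist(),Q.mean(0))
E
```

```text
top corners [[662.9, -119.5], [534.9, -132.0], [553.3, -314.7], [678.8, -304.5]] [ 607.5 -217.7]
5.5735798585205405 4.659820466562684 128.61882425509765 125.87207036281836 183.61890671862562 185.63794259608966
scene [[558.2, -322.5], [686.5, -306.1], [665.4, -125.0]]
scene panel [[565.3, -317.4], [672.7, -309.0], [660.6, -133.8], [553.3, -141.7]] [ 612.97582906 -225.48569691]
top panel [[656.2, -129.9], [549.7, -138.9], [563.1, -310.6], [670.7, -305.3]] [ 609.93344364 -221.19753701]
```

```bash
cat > pp.py <<'E'
# pp: peel x y z yaw n [pitch nose-up deg]
from jplan import *
v=np.load("rel.npy")
Rt0=Ro.from_euler('xyz',v[3:6]); Rp0=Ro.from_euler('z',v[9])
relR=Rp0.inv()*Rt0; relp=Rp0.inv().apply(v[:3]-v[6:9])   # tool in peel frame
def tool(x,y,z,yaw,pit=0):
    P=Ro.from_euler('z',yaw,degrees=True)*Ro.from_euler('y',-pit,degrees=True); return P.apply(relp)+[x,y,z],P*relR
def peel():
    q,p,R,s=show(); P=R*relR.inv(); return p-P.apply(relp),P.as_euler('ZYX',degrees=True)*[1,-1,1],s
def pp(x,y,z,yaw,n,pit=0):
    g,G=tool(x,y,z,yaw,pit); q,p,R,s=show(); d=g-p; rv=(R.inv()*G).as_rotvec(degrees=True); qq,e=ik(g,G,q); a,b,_=peel()
    print("t",round(float(s['clock']),2),"peel",a.round(1),"yaw,noseup,roll",b.round(2),"F",s['contact_force'].round(1),"M",s['wrist_torque'].round(2),"op",round(s['opening'],3),"dist",np.linalg.norm(d).round(1),"\nq",q.round(2),"qg",qq.round(2),e.round(4))
    for i in range(min(n,5)):
        Ri=R*Ro.from_rotvec(rv*i/n,degrees=True); print(Ri.inv().apply(d/n).round(1),(rv/n).round(2))
if __name__=="__main__":
    a=[float(k) for k in sys.argv[1:]]; pp(*a[:4],int(a[4]),*a[5:])
E
python3 pp.py 630 21 60 3 5
python3 - <<'E'
from pp import *
q=show()[0]
for a in [(630,21,60,3),(560,-80,70,4),(475,-234,60,5),(475,-234,15,5),(540,-228,15,5),(607,-222,15,5),(607,-222,60,5),(620,-100,65,4),(630,0,65,3),(630,100,65,3),(614,229,65,2.6),(614,229,15,2.6),(550,226,15,2.6),(480,222,15,2.6),(480,222,80,2.6),(450,100,80,2.6),(450,0,10,2.6)]:
    g,G=tool(*a); q,e=ik(g,G,q); print(a,q.round(2),e.round(3))
E
```

```text
t 7.3 peel [630.1  20.8   0. ] yaw,noseup,roll [ 2.71  0.02 -0.01] F [-1.3 -1.1  2.3] M [-0.17  0.25  0.01] op 0.175 dist 60.0 
q [-0.27  0.44  2.34  1.84  0.5   0.98] qg [-0.26  0.29  2.32  1.51  0.49  1.35] 0.0
[-3.  -6.9 -9.3] [-0.02 -0.03 -0.04]
[-3.  -6.9 -9.3] [-0.02 -0.03 -0.04]
[-3.  -6.9 -9.3] [-0.02 -0.03 -0.04]
[-3.  -6.9 -9.3] [-0.02 -0.03 -0.04]
[-3.  -6.9 -9.3] [-0.02 -0.03 -0.04]
(630, 21, 60, 3) [-0.26  0.29  2.32  1.51  0.49  1.35] 0.0
(560, -80, 70, 4) [-0.62  0.24  2.35  1.22  0.68  1.31] 0.0
(475, -234, 60, 5) [-1.07  0.34  2.23  0.92  0.91  1.18] 0.0
(475, -234, 15, 5) [-1.07  0.44  2.24  1.    0.84  1.05] 0.0
(540, -228, 15, 5) [-0.93  0.47  2.18  1.06  0.8   1.14] 0.0
(607, -222, 15, 5) [-0.81  0.5   2.1   1.1   0.77  1.23] 0.0
(607, -222, 60, 5) [-0.81  0.41  2.08  1.01  0.82  1.36] 0.0
(620, -100, 65, 4) [-0.57  0.32  2.23  1.21  0.67  1.38] 0.0
(630, 0, 65, 3) [-0.32  0.28  2.31  1.43  0.52  1.38] 0.0
(630, 100, 65, 3) [-0.04  0.26  2.34  1.69  0.37  1.35] 0.0
(614, 229, 65, 2.6) [0.33 0.26 2.34 2.3  0.19 1.07] 0.0
(614, 229, 15, 2.6) [0.33 0.4  2.36 2.67 0.32 0.69] 0.0
(550, 226, 15, 2.6) [0.4  0.35 2.48 2.86 0.38 0.55] 0.0
(480, 222, 15, 2.6) [0.5  0.32 2.61 3.06 0.47 0.44] 0.0
(480, 222, 80, 2.6) [0.5  0.05 2.57 2.9  0.16 0.6 ] 0.0
(450, 100, 80, 2.6) [-0.08 -0.05  2.66  1.65  0.39  1.37] 0.02
(450, 0, 10, 2.6) [-0.59  0.33  2.66  1.8   0.63  0.64] 0.0
```

The kinematic path is smooth for the whole job. Lifting the peel.

```bash
python3 -m jog '255 -3 -7 -9.5 0 0 0; 255 -3 -7 -9.5 0 0 0; 255 -3 -7 -9.5 0 0 0; 255 -3 -7 -9.5 0 0 0; 255 -3 -7 -9.5 0 0 0'; python3 pp.py 475 -234 60 5 12
```

```text
clock: 7.72
eef_pos: [525.8, 21.1, 114.8]
tcp_rot: [-2.516, 0.257, -1.34]
contact_force: [-0.0, 0.0, -3.1]
opening: 0.178
t 7.72 peel [624.6  20.1  55.8] yaw,noseup,roll [ 2.64 -0.73 -0.05] F [-0.   0.  -3.1] M [-0.19  0.72  0.03] op 0.178 dist 298.8 
q [-0.27  0.28  2.33  1.49  0.48  1.37] qg [-1.07  0.34  2.23  0.92  0.91  1.18] 0.0
[ 17.4  11.  -13.9] [ 0.01 -0.12 -0.17]
[ 17.4  11.1 -14. ] [ 0.01 -0.12 -0.17]
[ 17.3  11.1 -14. ] [ 0.01 -0.12 -0.17]
[ 17.2  11.2 -14.1] [ 0.01 -0.12 -0.17]
[ 17.2  11.2 -14.1] [ 0.01 -0.12 -0.17]
```

```bash
python3 pp.py 490 -40 70 4 6
```

```text
t 7.72 peel [624.6  20.1  55.8] yaw,noseup,roll [ 2.64 -0.73 -0.05] F [-0.   0.  -3.1] M [-0.19  0.72  0.03] op 0.178 dist 149.7 
q [-0.27  0.28  2.33  1.49  0.48  1.37] qg [-0.65  0.14  2.5   1.27  0.67  1.22] 0.0
[  4.3  17.8 -17. ] [ 0.06 -0.14 -0.21]
[  4.2  17.8 -17. ] [ 0.06 -0.14 -0.21]
[  4.1  17.8 -17. ] [ 0.06 -0.14 -0.21]
[  4.   17.8 -17.1] [ 0.06 -0.14 -0.21]
[  3.9  17.8 -17.1] [ 0.06 -0.14 -0.21]
```

```bash
python3 -m jog '255 4 18 -17 0 -0.1 -0.2; 255 4 18 -17 0 -0.1 -0.2; 255 4 18 -17 0 -0.1 -0.2; 255 4 18 -17 0 -0.1 -0.2; 255 4 18 -17 0 -0.1 -0.2'; python3 pp.py 472 -234 60 5 8
```

```text
clock: 8.13
eef_pos: [411.0, -30.5, 126.9]
tcp_rot: [-2.509, 0.25, -1.313]
contact_force: [-1.1, -0.6, -3.3]
opening: 0.179
t 8.13 peel [510.4 -29.3  68.7] yaw,noseup,roll [ 4.11 -0.27 -0.41] F [-1.1 -0.6 -3.3] M [-0.37  0.7  -0.09] op 0.179 dist 210.4 
q [-0.57  0.15  2.48  1.3   0.63  1.25] qg [-1.07  0.34  2.23  0.92  0.91  1.17] 0.0
[ 23.3   6.3 -10.5] [ 0.01 -0.11 -0.07]
[ 23.3   6.3 -10.5] [ 0.01 -0.11 -0.07]
[ 23.2   6.3 -10.6] [ 0.01 -0.11 -0.07]
[ 23.2   6.3 -10.6] [ 0.01 -0.11 -0.07]
[ 23.2   6.4 -10.7] [ 0.01 -0.11 -0.07]
```

```bash
python3 -m jog '255 21 11 -14 0 -0.1 0; 255 21 11 -14 0 -0.1 0; 255 23 6 -10 0 -0.1 0; 255 23 6 -10 0 -0.1 0; 255 23 6 -10 0 -0.1 0'; python3 pp.py 468 -234 40 5 4
```

```text
clock: 8.55
eef_pos: [365.8, -156.2, 119.6]
tcp_rot: [-2.514, 0.261, -1.304]
contact_force: [1.3, -0.5, -2.2]
opening: 0.173
t 8.55 peel [ 464.6 -153.4   60.7] yaw,noseup,roll [ 4.68 -0.68  0.19] F [ 1.3 -0.5 -2.2] M [-0.32  0.68 -0.  ] op 0.173 dist 84.0 
q [-0.97  0.25  2.37  1.    0.83  1.17] qg [-1.08  0.38  2.24  0.95  0.88  1.11] 0.0
[20.5  3.9 -2.6] [ 0.13 -0.01 -0.14]
[20.5  3.9 -2.6] [ 0.13 -0.01 -0.14]
[20.4  4.  -2.6] [ 0.13 -0.01 -0.14]
[20.4  4.  -2.6] [ 0.13 -0.01 -0.14]
```

```bash
python3 -m jog '255 20.5 4 -2.5 0.1 0 -0.1; 255 20.5 4 -2.5 0.1 0 -0.1; 255 20.5 4 -2.5 0.1 0 -0.1; 255 20.5 4 -2.5 0.1 0 -0.1; 255 0 0 0 0 0 0'; python3 pp.py 468 -234 15 5 3;  python3 - <<'E'
from h import *
from pp import peel
from scipy.spatial.transform import Rotation as Ro
a,b,s=peel(); P=Ro.from_euler('ZYX',np.array(b)*[1,-1,1],degrees=True)
for n in("wrist","scene","top"):
    im=optics.grab_frame(n)[:,:,::-1].copy(); cv2.imwrite(f"pics/{n}4.png",im)
    cv2.polylines(im,[np.int32(proj(n,P.apply(BL)+a))],True,(0,0,255),1)
    for sg in(1,-1):
        for z in(4,36): cv2.polylines(im,[np.int32(proj(n,T(610,-220.5,0,np.radians(5.3),[[65,sg*68,z],[-65,sg*68,z],[-65,sg*93,z],[65,sg*93,z]])))],True,(255,255,0),1)
    cv2.polylines(im,[np.int32(proj(n,T(611.5,-222,36,np.radians(4.2),rect(55,90,10))))],True,(0,255,255),1)
    if n!="wrist":
        im=cv2.resize(im[250:420,220:420] if n=="scene" else im[160:330,340:450],None,fx=3.5,fy=3.5,interpolation=cv2.INTER_CUBIC)
    cv2.imwrite(f"pics/{n}4o.png",im)
E
```

```text
clock: 8.97
eef_pos: [365.9, -247.7, 94.2]
tcp_rot: [-2.511, 0.253, -1.306]
contact_force: [0.7, -1.1, -2.5]
opening: 0.179
t 8.97 peel [ 465.1 -245.6   35.9] yaw,noseup,roll [ 4.55 -0.37 -0.27] F [ 0.7 -1.1 -2.5] M [-0.38  0.71 -0.03] op 0.179 dist 24.0 
q [-1.1   0.39  2.23  0.93  0.88  1.11] qg [-1.08  0.44  2.25  1.    0.84  1.04] 0.0
[-1.3  3.2  7.3] [ 0.1  -0.16 -0.11]
[-1.2  3.2  7.3] [ 0.1  -0.16 -0.11]
[-1.2  3.2  7.3] [ 0.1  -0.16 -0.11]
```

View pics/wrist4o.png

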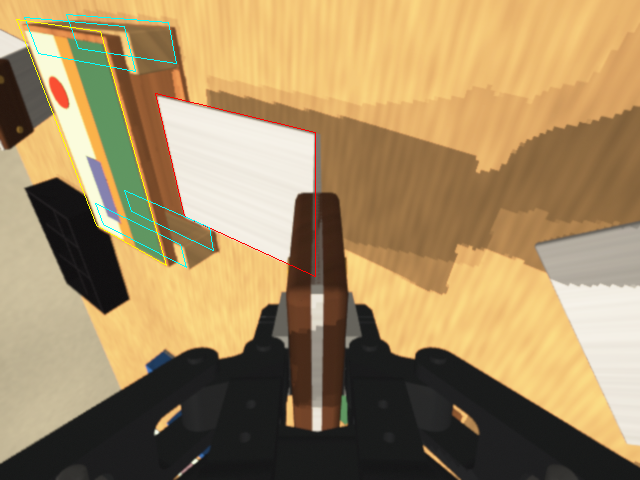

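View pics/scene4o.png

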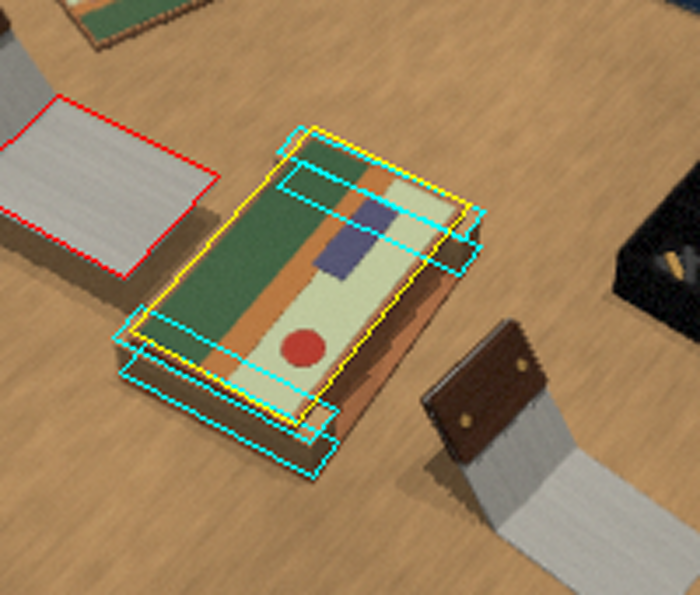

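View pics/top4o.png

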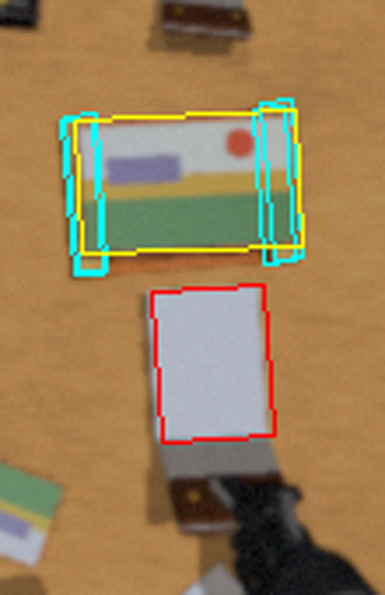

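Predicted and seen outlines agree in all three views, with the peel's front edge ahead of the rack's open −x end and the panel and rails where modelled. I'll align and lower to slot height.

```bash
python3 -m jog '255 -1.5 3.5 7.5 0.1 -0.2 -0.1; 255 -1.5 3.5 7.5 0.1 -0.2 -0.1; 255 -1.5 3.5 7.5 0.1 -0.2 -0.1; 255 0 0 0 0 0 0'; python3 pp.py 468 -234 15 5 1;python3 pp.py 535 -228 15 5 5
```

```text
clock: 9.45
eef_pos: [366.3, -226.0, 71.5]
tcp_rot: [-2.502, 0.263, -1.288]
contact_force: [-0.9, -0.1, -2.5]
opening: 0.174
t 9.45 peel [ 465.7 -221.6   13.7] yaw,noseup,roll [ 5.44 -0.02  0.43] F [-0.9 -0.1 -2.5] M [-0.36  0.8  -0.02] op 0.174 dist 11.5 
q [-1.08  0.44  2.26  1.    0.84  1.03] qg [-1.08  0.44  2.25  1.    0.84  1.04] 0.0
[10.6 -1.7 -3.9] [0.05 0.6  0.1 ]
t 9.45 peel [ 465.7 -221.6   13.7] yaw,noseup,roll [ 5.44 -0.02  0.43] F [-0.9 -0.1 -2.5] M [-0.36  0.8  -0.02] op 0.174 dist 69.4 
q [-1.08  0.44  2.26  1.    0.84  1.03] qg [-0.94  0.47  2.18  1.06  0.81  1.13] 0.0
[  4.6 -11.3   6.6] [0.01 0.12 0.02]
[  4.6 -11.3   6.6] [0.01 0.12 0.02]
[  4.6 -11.3   6.6] [0.01 0.12 0.02]
[  4.6 -11.3   6.6] [0.01 0.12 0.02]
[  4.6 -11.3   6.6] [0.01 0.12 0.02]
```

```bash
python3 -m jog '255 5 -1 -2 0 0.3 0; 255 5 -1 -2 0 0.3 0; 255 0 0 0 0 0 0'; python3 pp.py 530 -228.5 15 5 5
```

```text
clock: 9.7
eef_pos: [368.4, -234.9, 73.1]
tcp_rot: [-2.505, 0.256, -1.293]
contact_force: [0.2, 0.5, -3.2]
opening: 0.175
t 9.7 peel [ 467.8 -231.4   15.3] yaw,noseup,roll [ 5.18 -0.09  0.01] F [ 0.2  0.5 -3.2] M [-0.39  0.74 -0.04] op 0.175 dist 62.1 
q [-1.08  0.44  2.25  0.99  0.84  1.04] qg [-0.95  0.46  2.19  1.06  0.81  1.12] 0.0
[  2.7 -10.1   6.7] [0.03 0.02 0.02]
[  2.7 -10.1   6.7] [0.03 0.02 0.02]
[  2.7 -10.1   6.7] [0.03 0.02 0.02]
[  2.7 -10.1   6.7] [0.03 0.02 0.02]
[  2.7 -10.1   6.7] [0.03 0.02 0.02]
```

```bash
python3 -m jog '255 2.5 -8 5 0 0 0; 255 2.5 -8 5 0 0 0; 255 2.5 -8 5 0 0 0; 255 2.5 -8 5 0 0 0; 255 0 0 0 0 0 0'; python3 pp.py 607 -222.3 15 5 9
```

```text
clock: 10.12
eef_pos: [412.6, -236.2, 75.1]
tcp_rot: [-2.503, 0.253, -1.294]
contact_force: [-0.3, -0.5, -2.3]
opening: 0.176
t 10.12 peel [ 512.2 -233.1   17.4] yaw,noseup,roll [ 5.08  0.03 -0.16] F [-0.3 -0.5 -2.3] M [-0.34  0.79 -0.04] op 0.176 dist 95.5 
q [-0.99  0.45  2.2   1.03  0.82  1.1 ] qg [-0.81  0.5   2.1   1.1   0.77  1.23] 0.0
[ 1.7 -8.5  6.1] [ 0.   -0.01  0.02]
[ 1.7 -8.5  6.1] [ 0.   -0.01  0.02]
[ 1.7 -8.5  6.1] [ 0.   -0.01  0.02]
[ 1.7 -8.5  6.1] [ 0.   -0.01  0.02]
[ 1.7 -8.5  6.1] [ 0.   -0.01  0.02]
```

```bash
python3 -m jog '255 1.2 -8.5 6.2 0 0 0; 255 1.2 -8.5 6.2 0 0 0; 255 1.2 -8.5 6.2 0 0 0; 255 1.2 -8.5 6.2 0 0 0; 255 0 0 0 0 0 0'; python3 pp.py 607 -222.3 15 5 5
```

```text
clock: 10.53
eef_pos: [458.7, -227.7, 74.0]
tcp_rot: [-2.503, 0.253, -1.292]
contact_force: [0.7, -0.2, -3.6]
opening: 0.175
t 10.53 peel [ 558.3 -224.3   16.4] yaw,noseup,roll [ 5.23  0.03 -0.16] F [ 0.7 -0.2 -3.6] M [-0.4   0.76 -0.02] op 0.175 dist 48.8 
q [-0.9   0.47  2.16  1.07  0.8   1.16] qg [-0.81  0.5   2.1   1.1   0.77  1.23] 0.0
[ 2.3 -7.8  5.4] [0.01 0.   0.05]
[ 2.2 -7.8  5.4] [0.01 0.   0.05]
[ 2.2 -7.8  5.4] [0.01 0.   0.05]
[ 2.2 -7.8  5.4] [0.01 0.   0.05]
[ 2.2 -7.8  5.4] [0.01 0.   0.05]
```

```bash
python3 -m jog '255 2.2 -8 5.4 0 0 0; 255 2.2 -8 5.4 0 0 0; 255 2.2 -8 5.4 0 0 0; 255 2.2 -7 5 0 0 0; 255 0 0 0 0 0 0'; python3 pp.py 607 -222.3 15 5 1
```

```text
clock: 10.95
eef_pos: [501.4, -225.0, 72.9]
tcp_rot: [-2.503, 0.254, -1.291]
contact_force: [-0.4, -0.0, -3.3]
opening: 0.177
t 10.95 peel [ 601.  -221.4   15.2] yaw,noseup,roll [ 5.28  0.01 -0.12] F [-0.4 -0.  -3.3] M [-0.42  0.75 -0.06] op 0.177 dist 6.1 
q [-0.82  0.5   2.1   1.09  0.78  1.22] qg [-0.81  0.5   2.1   1.1   0.77  1.23] 0.0
[ 2.1 -4.8  3.1] [0.08 0.06 0.28]
```

```bash
python3 -m jog '255 2 -4.5 3 0 0 0.2; 255 0 0 0 0 0 0'; cat > ov.py <<'E'
import sys
from h import *
from pp import *
def ov(tag,pan=None,pk=None):
    a,b,s=peel(); P=Ro.from_euler('ZYX',np.array(b)*[1,-1,1],degrees=True); print("peel",a.round(1),b.round(2))
    for n in("wrist","scene","top"):
        im=optics.grab_frame(n)[:,:,::-1].copy(); cv2.imwrite(f"pics/{n}{tag}.png",im)
        cv2.polylines(im,[np.int32(proj(n,P.apply(BL)+a))],True,(0,0,255),1)
        if pan: cv2.polylines(im,[np.int32(proj(n,T(pan[0],pan[1],pan[2],np.radians(pan[3]),rect(55,90,10))))],True,(0,255,255),1)
        if pk:
          for sg in(1,-1): cv2.polylines(im,[np.int32(proj(n,T(pk[0],pk[1],0,np.radians(pk[2]),[[65,sg*68,36],[-65,sg*68,36],[-65,sg*93,36],[65,sg*93,36]])))],True,(255,255,0),1)
        cv2.imwrite(f"pics/{n}{tag}o.png",im)
E
python3 -c "
from ov import *
ov('5',(611.5,-222,36,4.2),(616.5,227,2.6))"
```

```text
clock: 11.12
eef_pos: [508.0, -225.2, 72.4]
tcp_rot: [-2.504, 0.256, -1.294]
contact_force: [0.8, -0.3, -3.2]
opening: 0.176
peel [ 607.5 -221.8   14.6] [ 5.15 -0.07  0.  ]
```

View pics/wrist5o.png

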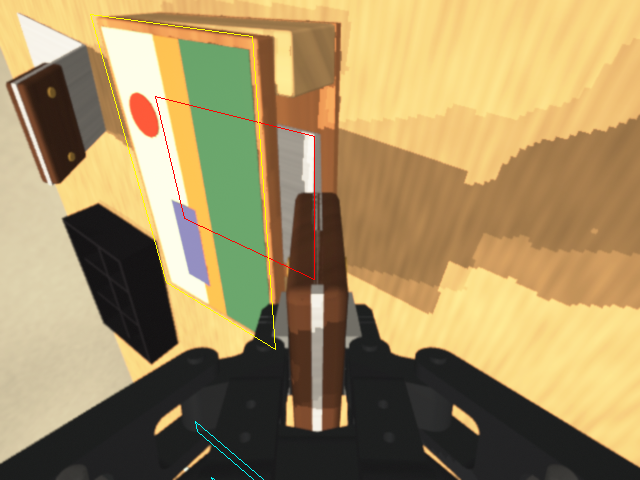

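View pics/scene5o.png

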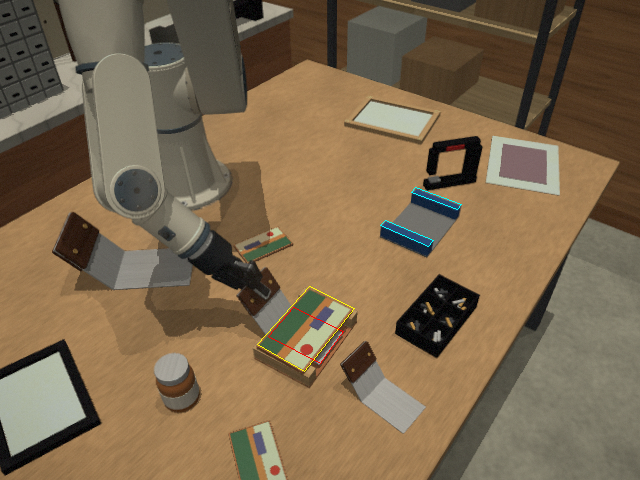

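The panel outline agrees in the wrist view. The blade's rear strip is visible at (280–315, 130–280), so the back is about 6–8 mm clear of the panel. Lifting slowly.

```bash
python3 -m jog '255 -1.2 -2.9 -3.9 0 0 0; 255 -1.2 -2.9 -3.9 0 0 0; 255 -0.7 -1.7 -2.3 0 0 0; 255 -0.5 -1.2 -1.6 0 0 0; 255 -0.5 -1.2 -1.6 0 0 0'; python3 pp.py 607 -222 50 5 5
```

```text
clock: 11.68
eef_pos: [505.4, -225.0, 90.8]
tcp_rot: [-2.506, 0.258, -1.295]
contact_force: [0.8, -1.5, -4.0]
opening: 0.172
t 11.68 peel [ 604.7 -221.6   32.8] yaw,noseup,roll [ 5.09 -0.16  0.1 ] F [ 0.8 -1.5 -4. ] M [-0.37  0.74 -0.02] op 0.172 dist 17.0 
q [-0.82  0.46  2.09  1.05  0.8   1.29] qg [-0.81  0.43  2.09  1.03  0.81  1.33] 0.0
[-0.7 -2.3 -2.4] [ 0.03  0.03 -0.01]
[-0.7 -2.3 -2.4] [ 0.03  0.03 -0.01]
[-0.7 -2.3 -2.4] [ 0.03  0.03 -0.01]
[-0.7 -2.3 -2.4] [ 0.03  0.03 -0.01]
[-0.7 -2.3 -2.4] [ 0.03  0.03 -0.01]
```

```bash
python3 -m jog '255 -0.5 -1.6 -1.6 0 0 0; 255 -0.5 -1.6 -1.6 0 0 0; 255 -0.6 -1.8 -2 0 0 0; 255 -0.6 -2 -2.2 0 0 0; 255 -0.6 -2 -2.2 0 0 0'; python3 pp.py 607 -222 55 5 5
```

```text
clock: 12.1
eef_pos: [505.8, -224.9, 104.4]
tcp_rot: [-2.508, 0.259, -1.295]
contact_force: [0.1, -0.5, -5.1]
opening: 0.174
t 12.1 peel [ 605.  -221.4   46.1] yaw,noseup,roll [ 5.1  -0.32  0.1 ] F [ 0.1 -0.5 -5.1] M [-0.59  1.31  0.01] op 0.174 dist 8.5 
q [-0.82  0.44  2.09  1.02  0.81  1.33] qg [-0.81  0.42  2.08  1.02  0.82  1.34] 0.0
[-0.3 -1.2 -1.2] [ 0.06  0.03 -0.02]
[-0.3 -1.2 -1.2] [ 0.06  0.03 -0.02]
[-0.3 -1.2 -1.2] [ 0.06  0.03 -0.02]
[-0.3 -1.2 -1.2] [ 0.06  0.03 -0.02]
[-0.3 -1.2 -1.1] [ 0.06  0.03 -0.02]
```

```bash
python3 -m jog '255 -0.6 -2 -2.3 0.1 0 0; 255 -0.6 -2 -2.3 0.1 0 0; 255 -0.6 -2 -2.3 0.1 0 0; 255 -0.4 -1 -1.2 0 0 0; 255 0 0 0 0 0 0'; python3 -c "
from ov import *
a,b,s=peel()
ov('6',(611.5,-222,float(a[2])+3,4.2),(616.5,227,2.6))"
```

```text
clock: 12.52
eef_pos: [506.9, -225.1, 116.9]
tcp_rot: [-2.502, 0.259, -1.295]
contact_force: [-0.3, -0.3, -5.2]
opening: 0.176
peel [ 606.4 -221.7   59.2] [5.05 0.   0.15]
```

View pics/wrist6o.png

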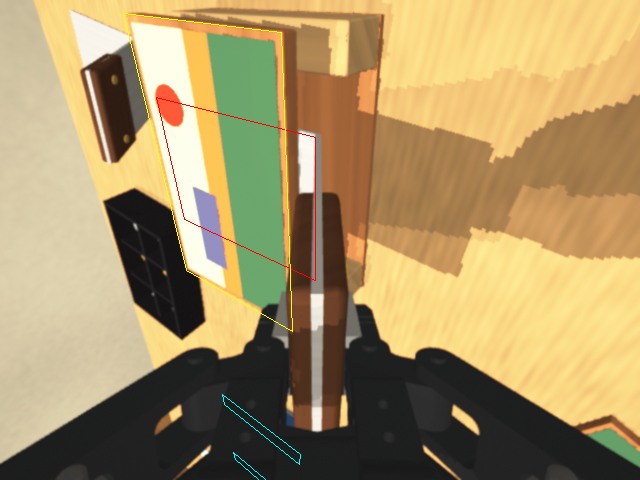

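View pics/scene6o.png

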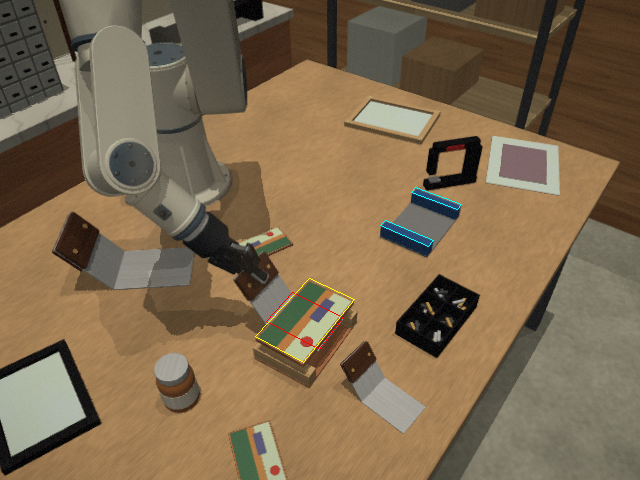

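```bash
python3 - <<'E'
from h import *
a=cv2.imread("pics/scene6.png")[180:260,370:470]; b=cv2.imread("pics/top6.png")[175:240,195:280]
a=cv2.resize(a,None,fx=8,fy=7.3,interpolation=cv2.INTER_CUBIC); cv2.imwrite("pics/pk_s.png",a)
cv2.imwrite("pics/pk_t.png",cv2.resize(b,None,fx=9,fy=9,interpolation=cv2.INTER_CUBIC))
w=cv2.imread("pics/w2.png"); cv2.imwrite("pics/pk_w.png",cv2.resize(w[235:425,195:345],None,fx=3.1,fy=3.1,interpolation=cv2.INTER_CUBIC))
E
```

```text
(no output)
```

View pics/pk_s.png

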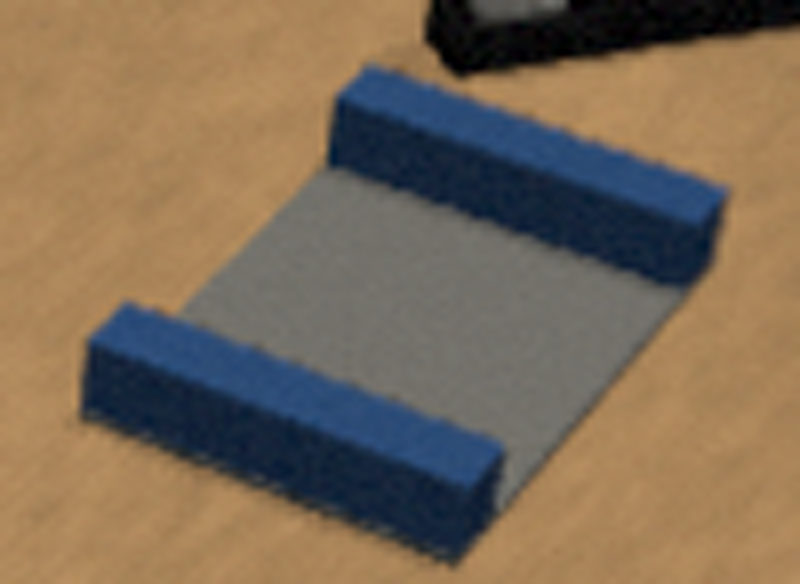

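View pics/pk_t.png

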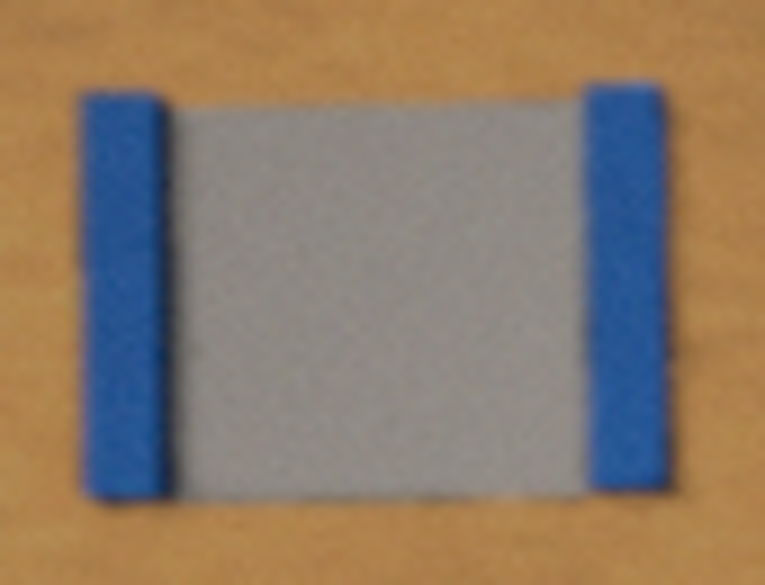

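View pics/pk_w.png

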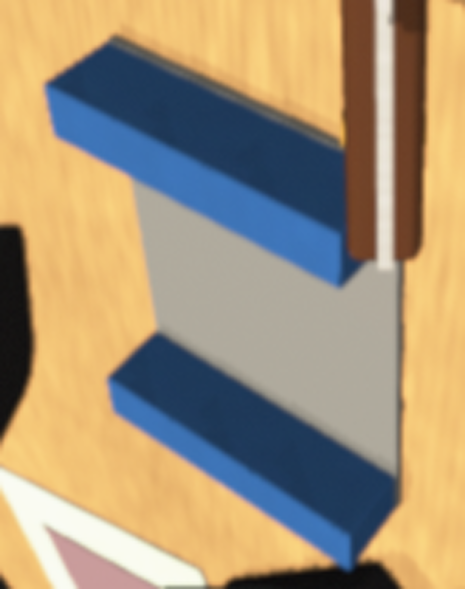

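```bash
python3 - <<'E'
from h import *
t=np.array([[80,93],[90,500],[669,491],[662,86]])/9+[195,175]
s=np.array([[92,340],[372,65],[728,190],[462,490]])/[8,7.3]+[370,180]
for n,c in(("top",t),("scene",s)):
    P=ray(n,c-.0,36)[:,:2]; print(n,P.round(1).tolist(),P.mean(0).round(1))
    b=cv2.minAreaRect(P.astype(np.float32)); print(b)
# bias check with peel blade corners known (630,20.8,2.7) in initial pictures: blade bright region
K=T(630,20.8,0,np.radians(2.7),BL)
for n in("top","scene"):
    im=cv2.imread(f"pics/{n}0.png"); hsv=cv2.cvtColor(im,cv2.COLOR_BGR2HSV).astype(int); m=np.zeros(im.shape[:2],np.uint8)
    c=proj(n,K); cv2.fillConvexPoly(m,np.int32(c),1); m=cv2.dilate(m,np.ones((15,15)))
    m=(m>0)&(hsv[...,1]<60)&(hsv[...,2]>130)
    k=max(blobs(m),key=cv2.contourArea); ap=cv2.approxPolyDP(k,3,True).reshape(-1,2); print(n,"model",c.round(1).tolist(),"seen",ap.tolist())
    print(ray(n,ap,3)[:,:2].round(1).tolist(), K[:,:2].round(1).tolist())
E
```

```text
top [[676.4, 325.5], [545.9, 317.6], [553.7, 133.4], [683.9, 139.5]] [615. 229.]
((615.0772094726562, 229.41265869140625), (130.74400329589844, 186.7428436279297), 2.4286623001098633)
scene [[560.2, 129.7], [551.9, 312.7], [679.0, 317.7], [686.2, 132.7]] [619.3 223.2]
((619.0442504882812, 222.74652099609375), (127.1917495727539, 185.19580078125), 2.2302517890930176)
top model [[293.6, 185.2], [324.0, 184.6], [325.0, 226.1], [294.4, 226.7]] seen [[323, 185], [293, 186], [295, 226], [324, 226]]
[[692.7, -18.2], [687.4, 70.2], [569.1, 61.0], [571.4, -24.2]] [[689.8, 68.7], [694.1, -21.2], [571.2, -27.0], [566.9, 62.9]]
scene model [[413.7, 273.6], [394.5, 298.1], [347.4, 275.4], [367.8, 252.8]] seen [[366, 253], [347, 276], [394, 298], [412, 275]]
[[563.8, 59.9], [571.6, -29.0], [693.0, -21.7], [689.0, 62.4]] [[689.8, 68.7], [694.1, -21.2], [571.2, -27.0], [566.9, 62.9]]
```

Force is −5.2 N against −3.1 N unloaded, and the panel outline matches: it is off the rails and level. The packing rack is at about (616.5, 227.5) with yaw 2.3°, averaging top and scene with the known blade bias. Carrying gently.

```bash
python3 pp.py 611 228 66 3.2 36; python3 -m jog '255 -4 -0.2 0.2 0 0 0; 255 -7 -0.8 1 0 0 0; 255 -10 -1.2 1.8 0 0 0; 255 -12 -1.5 2.2 0 0 0; 255 -12 -1.5 2.2 0 0 0'; python3 pp.py 611 228 66 3.2 30
```

```text
t 12.67 peel [ 606.2 -221.5   58.7] yaw,noseup,roll [ 5.05 -0.02  0.17] F [ 0.2  1.1 -6.1] M [-0.53  1.27 -0.03] op 0.174 dist 453.0 
q [-0.82  0.42  2.08  1.01  0.83  1.35] qg [0.33 0.26 2.35 2.25 0.2  1.1 ] 0.0
[-11.7  -1.1   4.4] [0.01 0.03 0.04]
[-11.7  -1.1   4.4] [0.01 0.03 0.04]
[-11.7  -1.1   4.4] [0.01 0.03 0.04]
[-11.7  -1.1   4.4] [0.01 0.03 0.04]
[-11.7  -1.1   4.4] [0.01 0.03 0.04]
clock: 13.08
eef_pos: [502.5, -178.1, 124.9]
tcp_rot: [-2.504, 0.26, -1.298]
contact_force: [0.0, 0.8, -6.5]
opening: 0.176
t 13.08 peel [ 602.  -174.9   67.1] yaw,noseup,roll [ 4.9  -0.07  0.2 ] F [ 0.   0.8 -6.5] M [-0.51  1.27 -0.02] op 0.176 dist 406.1 
q [-0.75  0.36  2.15  1.06  0.79  1.37] qg [0.33 0.26 2.35 2.25 0.2  1.1 ] 0.0
[-12.5  -1.2   5. ] [0.02 0.04 0.04]
[-12.5  -1.1   5. ] [0.02 0.04 0.04]
[-12.5  -1.1   5. ] [0.02 0.04 0.04]
[-12.5  -1.1   5. ] [0.02 0.04 0.04]
[-12.5  -1.1   5. ] [0.02 0.04 0.04]
```

```bash
python3 -m jog '255 -12.5 -1 5 0 0 0; 255 -12.5 -1 5 0 0 0; 255 -12.5 -1 5 0 0 0; 255 -12.5 -1 5 0 0 0; 255 -12.5 -1 5 0 0.1 0.1'; python3 pp.py 611 228 66 3.2 25
```

```text
clock: 13.5
eef_pos: [501.3, -101.0, 125.5]
tcp_rot: [-2.504, 0.26, -1.298]
contact_force: [0.9, 0.2, -4.7]
opening: 0.172
t 13.5 peel [600.8 -97.8  67.6] yaw,noseup,roll [ 4.87 -0.1   0.24] F [ 0.9  0.2 -4.7] M [-0.48  1.23  0.03] op 0.172 dist 329.1 
q [-0.61  0.3   2.25  1.18  0.69  1.36] qg [0.33 0.26 2.35 2.25 0.2  1.1 ] 0.0
[-12.1  -1.2   5. ] [0.02 0.05 0.05]
[-12.1  -1.2   5. ] [0.02 0.05 0.05]
[-12.1  -1.2   5. ] [0.02 0.05 0.05]
[-12.1  -1.2   5. ] [0.02 0.05 0.05]
[-12.1  -1.1   5. ] [0.02 0.05 0.05]
```

```bash
python3 -m jog '255 -12 -1.2 5 0 0.1 0.1; 255 -12 -1.2 5 0 0.1 0.1; 255 -12 -1.2 5 0 0.1 0.1; 255 -12 -1.2 5 0 0.1 0.1; 255 -12 -1.2 5 0 0.1 0.1'; python3 pp.py 611 228 66 3.2 20
```

```text
clock: 13.92
eef_pos: [500.1, -25.4, 125.2]
tcp_rot: [-2.509, 0.261, -1.309]
contact_force: [1.2, 0.0, -6.1]
opening: 0.172
t 13.92 peel [599.3 -23.2  66.8] yaw,noseup,roll [ 4.31 -0.35  0.23] F [ 1.2  0.  -6.1] M [-0.49  1.3   0.01] op 0.172 dist 253.6 
q [-0.43  0.26  2.33  1.33  0.59  1.37] qg [0.33 0.26 2.35 2.25 0.2  1.1 ] 0.0
[-11.7  -1.2   4.8] [0.03 0.04 0.03]
[-11.7  -1.2   4.8] [0.03 0.04 0.03]
[-11.7  -1.2   4.8] [0.03 0.04 0.03]
[-11.7  -1.2   4.8] [0.03 0.04 0.03]
[-11.7  -1.2   4.8] [0.03 0.04 0.03]
```

```bash
python3 -m jog '255 -12 -1.5 5 0 0.1 0.1; 255 -12 -1.5 5 0 0.1 0.1; 255 -12 -1.5 5 0 0.1 0.1; 255 -12 -1.5 5 0 0.1 0.1; 255 -12 -1.5 5 0 0.1 0.1'; python3 pp.py 611 228 66 3.2 15
```

```text
clock: 14.33
eef_pos: [499.0, 49.4, 125.3]
tcp_rot: [-2.514, 0.262, -1.321]
contact_force: [-0.7, -1.0, -5.4]
opening: 0.172
t 14.33 peel [597.9  50.6  66.4] yaw,noseup,roll [ 3.7  -0.68  0.23] F [-0.7 -1.  -5.4] M [-0.53  1.22 -0.02] op 0.172 dist 179.0 
q [-0.22  0.22  2.38  1.5   0.47  1.39] qg [0.33 0.26 2.35 2.25 0.2  1.1 ] 0.0
[-10.9  -1.2   4.7] [0.05 0.03 0.  ]
[-10.9  -1.2   4.7] [0.05 0.03 0.  ]
[-10.9  -1.2   4.6] [0.05 0.03 0.  ]
[-10.9  -1.2   4.6] [0.05 0.03 0.  ]
[-10.9  -1.2   4.6] [0.05 0.03 0.  ]
```

```bash
python3 -m jog '255 -11 -1.8 4.8 0.15 0 0; 255 -11 -1.8 4.8 0.15 0 0; 255 -11 -1.8 4.8 0.15 0 0; 255 -11 -1.8 4.8 0.15 0 0; 255 -10 -1.8 4.6 0.15 0 0'; python3 pp.py 611 228 66 3.2 10
```

```text
clock: 14.75
eef_pos: [498.9, 117.2, 125.5]
tcp_rot: [-2.505, 0.265, -1.321]
contact_force: [-0.1, 0.1, -5.6]
opening: 0.177
t 14.75 peel [598.3 118.4  67.4] yaw,noseup,roll [ 3.6  -0.21  0.51] F [-0.1  0.1 -5.6] M [-0.52  1.28  0.03] op 0.177 dist 111.5 
q [-0.01  0.22  2.4   1.74  0.37  1.33] qg [0.33 0.26 2.35 2.25 0.2  1.1 ] 0.0
[-10.   -1.4   4.7] [ 0.02  0.06 -0.  ]
[-10.   -1.4   4.7] [ 0.02  0.06 -0.  ]
[-10.   -1.4   4.7] [ 0.02  0.06 -0.  ]
[-10.   -1.4   4.7] [ 0.02  0.06 -0.  ]
[-10.   -1.4   4.6] [ 0.02  0.06 -0.  ]
```

```bash
python3 -m jog '255 -10 -1.5 4.8 0 0.1 0; 255 -9.5 -1.5 4.8 0 0.1 0; 255 -8.5 -1.5 4.5 0 0.1 0; 255 -7.5 -1.5 4 0 0.1 0; 255 -6 -1.5 3.5 0 0.1 0'; python3 pp.py 611 228 66 3.2 6
```

```text
clock: 15.17
eef_pos: [498.3, 170.7, 122.6]
tcp_rot: [-2.513, 0.261, -1.327]
contact_force: [0.1, -0.5, -5.8]
opening: 0.174
t 15.17 peel [597.3 171.2  63.8] yaw,noseup,roll [ 3.36 -0.58  0.2 ] F [ 0.1 -0.5 -5.8] M [-0.5   1.25  0.03] op 0.174 dist 58.7 
q [0.16 0.23 2.39 1.94 0.28 1.27] qg [0.33 0.26 2.35 2.25 0.2  1.1 ] 0.0
[-8.5 -2.4  4.3] [ 0.09  0.04 -0.03]
[-8.5 -2.4  4.3] [ 0.09  0.04 -0.03]
[-8.5 -2.3  4.3] [ 0.09  0.04 -0.03]
[-8.5 -2.3  4.3] [ 0.09  0.04 -0.03]
[-8.5 -2.3  4.3] [ 0.09  0.04 -0.03]
```

```bash
python3 -m jog '255 -8 -2.4 4 0.15 0 0; 255 -8 -2.4 4 0.15 0 0; 255 -7 -2.2 3.5 0.15 0 0; 255 -5 -2 3 0.1 0 0; 255 -3 -1.5 2 0 0 0'; python3 pp.py 611 228 62 3.2 3
```

```text
clock: 15.58
eef_pos: [499.8, 210.9, 122.0]
tcp_rot: [-2.511, 0.263, -1.329]
contact_force: [-0.4, -0.2, -5.4]
opening: 0.173
t 15.58 peel [598.9 211.3  63.4] yaw,noseup,roll [ 3.24 -0.51  0.33] F [-0.4 -0.2 -5.4] M [-0.41  1.28  0.05] op 0.173 dist 20.7 
q [0.28 0.24 2.37 2.14 0.23 1.17] qg [0.33 0.27 2.35 2.3  0.21 1.06] 0.0
[-4.2 -3.   4.6] [ 0.14  0.1  -0.1 ]
[-4.2 -3.   4.6] [ 0.14  0.1  -0.1 ]
[-4.2 -3.   4.6] [ 0.14  0.1  -0.1 ]
```

```bash
python3 -m jog '255 -4 -3 4.5 0.15 0.1 -0.1; 255 -4 -3 4.5 0.15 0.1 -0.1; 255 -3 -2.5 4 0.15 0.1 -0.1; 255 0 0 0 0 0 0; 255 0 0 0 0 0 0'; python3 pp.py 611 228 62 3.2 2; python3 -c "
from ov import *
a,b,s=peel(); pr=Ro.from_euler('z',b[0],degrees=True).apply([5.1,-.75,3])+a
print('panel pred',pr.round(1),b[0]-.85)
ov('7',(*map(float,pr),float(b[0]-.85)),(616.5,227.5,2.3))"
```

```text
clock: 16.0
eef_pos: [505.1, 228.4, 118.0]
tcp_rot: [-2.51, 0.257, -1.329]
contact_force: [-0.3, 0.6, -6.3]
opening: 0.173
t 16.0 peel [604.3 228.4  59.7] yaw,noseup,roll [ 3.2  -0.37 -0.04] F [-0.3  0.6 -6.3] M [-0.51  1.35 -0.  ] op 0.173 dist 6.5 
q [0.33 0.26 2.36 2.29 0.21 1.07] qg [0.33 0.27 2.35 2.3  0.21 1.06] 0.0
[ 0.7 -3.   0.9] [ 0.18 -0.01 -0.05]
[ 0.7 -3.   0.9] [ 0.18 -0.01 -0.05]
panel pred [609.5 227.9  62.7] 2.3495370221944345
peel [604.3 228.4  59.7] [ 3.2  -0.37 -0.04]
```

View pics/wrist7o.png

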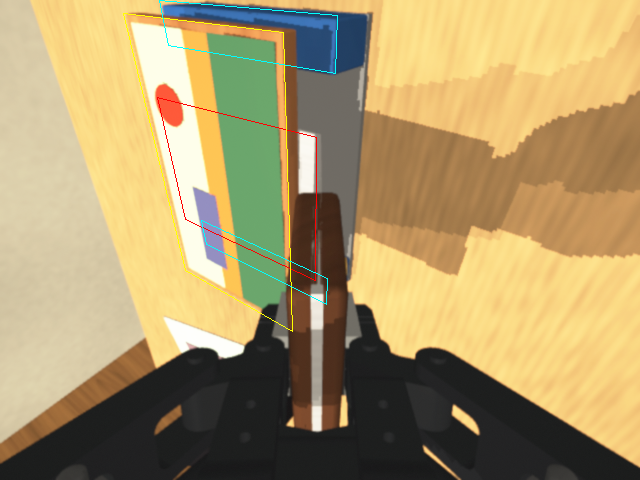

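```bash
python3 - <<'E'
import cv2,numpy as np
a=cv2.imread("pics/wrist7o.png")[0:100,120:390]; cv2.imwrite("pics/z7w.png",cv2.resize(a,None,fx=2.9,fy=2.9,interpolation=cv2.INTER_CUBIC))
a=cv2.imread("pics/scene7o.png")[160:270,340:490];b=cv2.imread("pics/top7o.png")[165:250,180:290]
a=cv2.resize(a,(545,400),interpolation=cv2.INTER_CUBIC)
cv2.imwrite("pics/z7s.png",cv2.resize(a,None,fx=1.4,fy=1.4));cv2.imwrite("pics/z7t.png",cv2.resize(b,None,fx=7,fy=7,interpolation=cv2.INTER_CUBIC))
E
```

```text
(no output)
```

View pics/z7w.png

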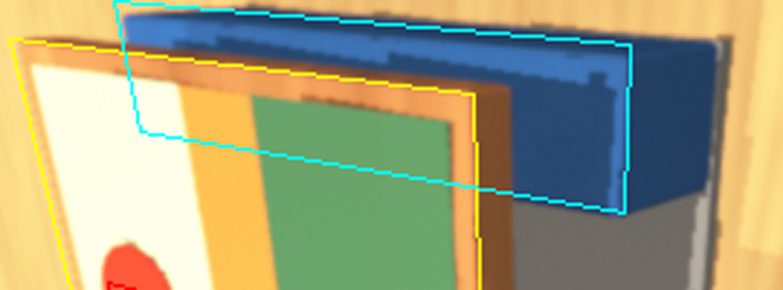

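View pics/z7s.png

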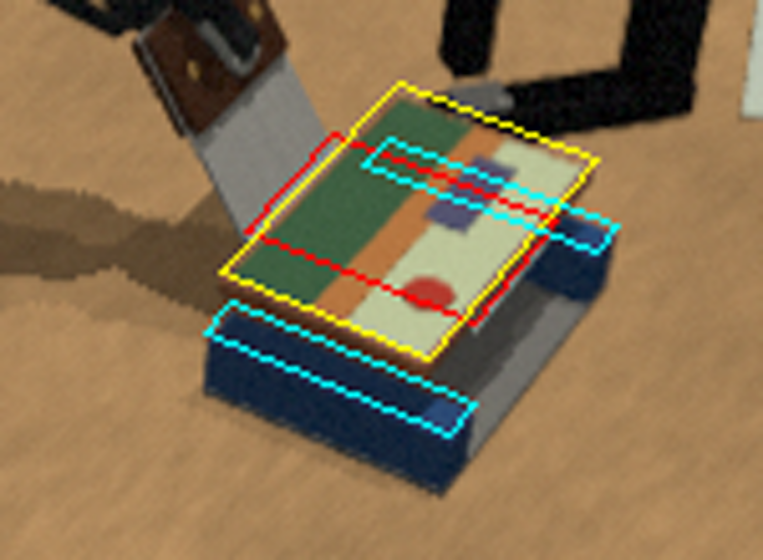

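View pics/z7t.png

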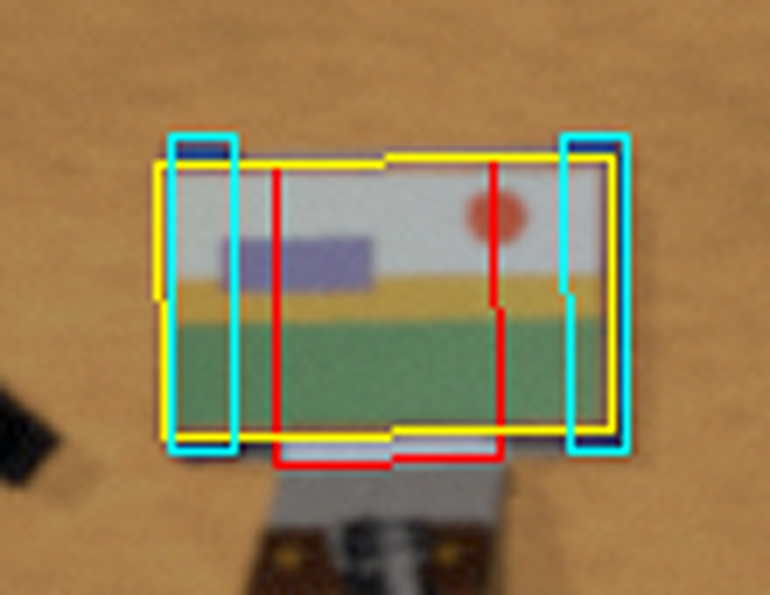

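```bash
python3 - <<'E'
import cv2,numpy as np
for k in (6,7):
    a=cv2.imread(f"pics/wrist{k}.png"); cv2.imwrite(f"pics/y{k}.png",cv2.resize(a[0:340,110:310],None,fx=1.76,fy=1.76,interpolation=cv2.INTER_CUBIC))
a=np.hstack([cv2.imread("pics/y6.png"),cv2.imread("pics/y7.png")]);cv2.imwrite("pics/y67.png",a);print(a.shape)
a=cv2.imread("pics/wrist7.png")[0:90,150:390]; cv2.imwrite("pics/z7r.png",cv2.resize(a,None,fx=3.3,fy=3.3,interpolation=cv2.INTER_CUBIC))
E
```

```text
(598, 704, 3)
```

View pics/y67.png

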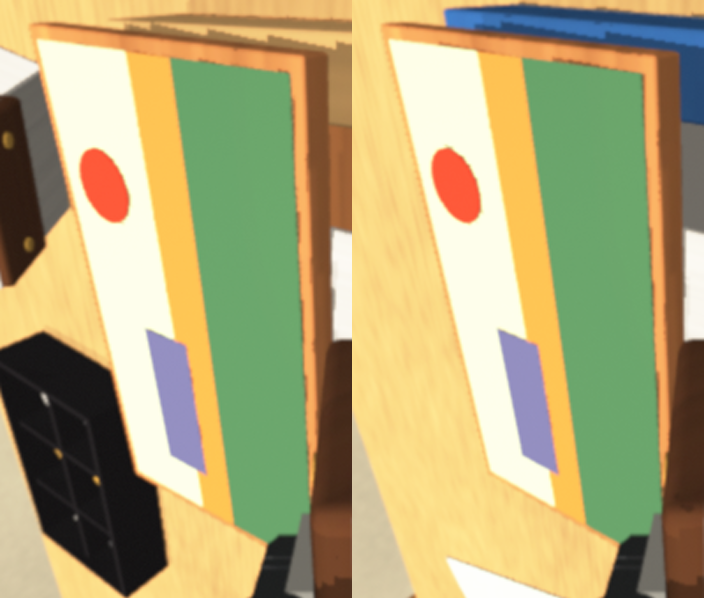

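View pics/z7r.png

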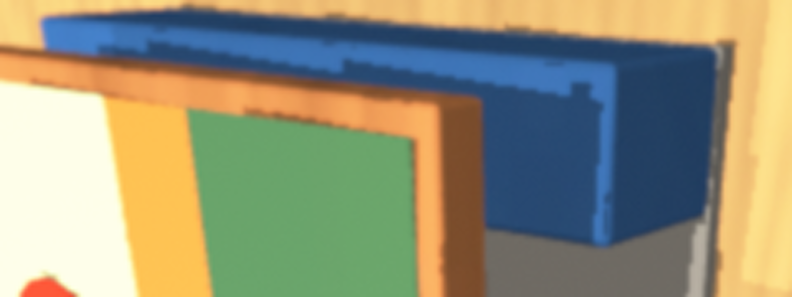

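```bash
python3 - <<'E'
from h import *
from pp import peel
I=info("wrist")
a,b,s=peel()
P=ray("wrist",np.array([[45,18],[615,63],[603,243]])/3.3+[150,0],36,I)[:,:2]; print("rail",P.round(1).tolist())
d=P[0]-P[1];e=P[2]-P[1];print("yaw",np.degrees(np.arctan2(d[1],d[0])),90-0+np.degrees(np.arctan2(e[1],e[0]))-180,np.linalg.norm(d),np.linalg.norm(e))
Q=ray("wrist",np.array([[657-352,55],[385-352,25],[490-352,472]])/1.76+[110,0],float(a[2])+13,I)[:,:2];print("panel",Q.round(1).tolist())
d=Q[1]-Q[0];e=Q[2]-Q[1];print(np.degrees(np.arctan2(d[1],d[0])),np.degrees(np.arctan2(e[1],e[0]))-90,np.linalg.norm(d),np.linalg.norm(e),"centre",(Q[0]+Q[2])/2)
for yaw in(2.3,3,3.7):
    c,s_=np.cos(np.radians(yaw)),np.sin(np.radians(yaw)); R=np.array([[c,-s_],[s_,c]])
    print(yaw,[(p-R@np.array(m)).round(1).tolist() for p,m in zip(P,([65,-93],[-65,-93],[-65,-68]))])
E
```

```text
rail [[683.3, 139.3], [556.7, 133.2], [556.6, 157.1]]
yaw 2.7640979158673042 0.1384330121190942 126.71712267886423 23.90482145099611
panel [[558.6, 135.1], [664.0, 139.8], [657.0, 315.0]]
2.5518553098046284 2.3069058236459767 105.54126893302376 175.31214865653277 centre [607.77941505 225.05803488]
2.3 [[614.6, 229.6], [617.9, 228.7], [618.8, 227.6]]
3 [[613.5, 228.7], [616.7, 229.4], [618.0, 228.4]]
3.7 [[612.4, 227.9], [615.5, 230.2], [617.1, 229.1]]
```

Wrist clicks put the rack at (616.8, 228.7) with yaw 2.5°. The panel is unslipped and about 7 mm short in x and 1 mm in y. I'll correct, recheck, and lower.

```bash
python3 pp.py 611.3 229.4 60 3.3 3; python3 -m jog '255 0 -2.5 1.3 0.1 0 0; 255 0 -2.5 1.3 0.1 0 0; 255 0 -1.5 1 0.1 0 0; 255 0 0 0 0 0 0'; python3 pp.py 611.3 229.4 45 3.3 3
```

```text
t 16.15 peel [604.9 228.   60. ] yaw,noseup,roll [ 3.19 -0.32 -0.03] F [ 0.1 -0.4 -4.8] M [-0.47  1.24  0.02] op 0.169 dist 6.2 
q [0.33 0.26 2.35 2.29 0.21 1.07] qg [0.33 0.27 2.35 2.32 0.21 1.03] 0.0
[ 0.2 -1.6  1.3] [ 0.09 -0.03 -0.06]
[ 0.2 -1.6  1.3] [ 0.09 -0.03 -0.06]
[ 0.2 -1.6  1.3] [ 0.09 -0.03 -0.06]
clock: 16.48
eef_pos: [513.2, 228.7, 119.4]
tcp_rot: [-2.503, 0.257, -1.331]
contact_force: [0.1, 1.1, -5.2]
opening: 0.177
t 16.48 peel [612.8 228.4  61.6] yaw,noseup,roll [ 3.01 -0.03  0.02] F [ 0.1  1.1 -5.2] M [-0.52  1.25 -0.02] op 0.177 dist 16.8 
q [0.32 0.27 2.34 2.29 0.21 1.07] qg [0.33 0.31 2.35 2.45 0.24 0.89] 0.0
[1.1 3.6 4.1] [-0.02 -0.05 -0.08]
[1.1 3.6 4.1] [-0.02 -0.05 -0.08]
[1.1 3.6 4.1] [-0.02 -0.05 -0.08]
```

```bash
python3 -m jog '255 0.7 2.5 2.8 0 0 -0.1; 255 0.7 2.5 2.8 0 0 -0.1; 255 0.7 2.5 2.8 0 0 -0.1; 255 0.5 1.8 2 0 0 0; 255 0 0 0 0 0 0'; python3 pp.py 611.3 229.4 36 3.3 3
```

```text
clock: 16.9
eef_pos: [513.0, 228.6, 105.2]
tcp_rot: [-2.501, 0.253, -1.328]
contact_force: [-0.0, 0.5, -5.0]
opening: 0.172
t 16.9 peel [612.7 228.4  47.8] yaw,noseup,roll [ 3.14  0.13 -0.17] F [-0.   0.5 -5. ] M [-0.54  1.36  0.05] op 0.172 dist 11.6 
q [0.32 0.31 2.35 2.44 0.24 0.91] qg [0.33 0.34 2.36 2.52 0.27 0.83] 0.0
[0.7 2.6 2.8] [-0.05 -0.08  0.  ]
[0.7 2.6 2.8] [-0.05 -0.08  0.  ]
[0.7 2.6 2.8] [-0.05 -0.08  0.  ]
```

```bash
python3 -m jog '255 0.4 2.6 2.8 0 -0.1 0; 255 0.4 2.6 2.8 0 -0.1 0; 255 0.3 1.3 1.5 0 0 0; 255 0 0 0 0 0 0'; python3 pp.py 611.3 229.4 36 3.3 3; python3 -c "
from ov import *
a,b,s=peel(); pr=Ro.from_euler('z',b[0],degrees=True).apply([5.1,-.75,3])+a
print('panel pred',pr.round(1),b[0]-.85)
ov('8',(*map(float,pr),float(b[0]-.85)),(616.8,228.5,2.5))
a=cv2.imread('pics/wrist8.png')[0:90,110:390]; cv2.imwrite('pics/z8r.png',cv2.resize(a,None,fx=2.8,fy=2.8,interpolation=cv2.INTER_CUBIC))
b=cv2.imread('pics/top8o.png')[165:250,180:290];cv2.imwrite('pics/z8t.png',cv2.resize(b,None,fx=7,fy=7,interpolation=cv2.INTER_CUBIC))"
```

```text
clock: 17.23
eef_pos: [512.3, 229.3, 95.6]
tcp_rot: [-2.501, 0.255, -1.327]
contact_force: [0.2, 0.2, -5.6]
opening: 0.174
t 17.23 peel [612.  229.3  38.1] yaw,noseup,roll [ 3.19  0.12 -0.01] F [ 0.2  0.2 -5.6] M [-0.49  1.39 -0.  ] op 0.174 dist 2.0 
q [0.32 0.33 2.36 2.51 0.26 0.84] qg [0.33 0.34 2.36 2.52 0.27 0.83] 0.0
[0.2 0.5 0.4] [-0.05 -0.02 -0.01]
[0.2 0.5 0.4] [-0.05 -0.02 -0.01]
[0.2 0.5 0.4] [-0.05 -0.02 -0.01]
panel pred [617.2 228.9  41.1] 2.340754116502533
peel [612.  229.3  38.1] [ 3.19  0.12 -0.01]
```

View pics/z8r.png

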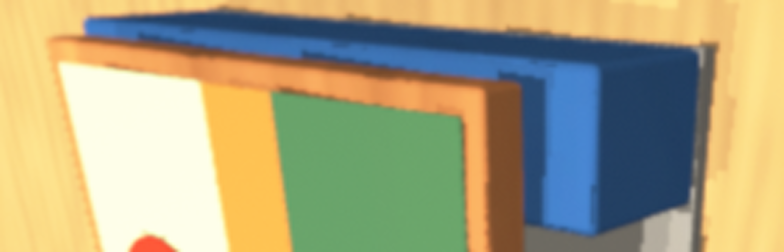

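View pics/z8t.png

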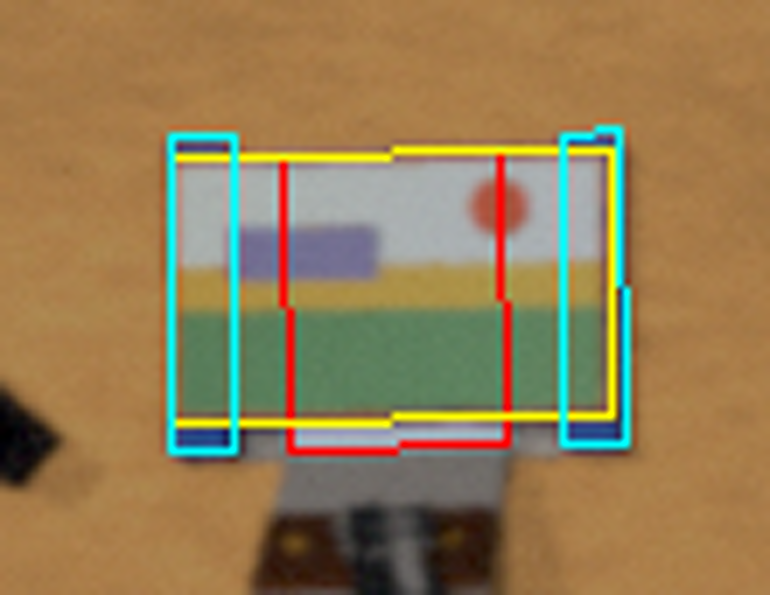

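View pics/wrist8o.png

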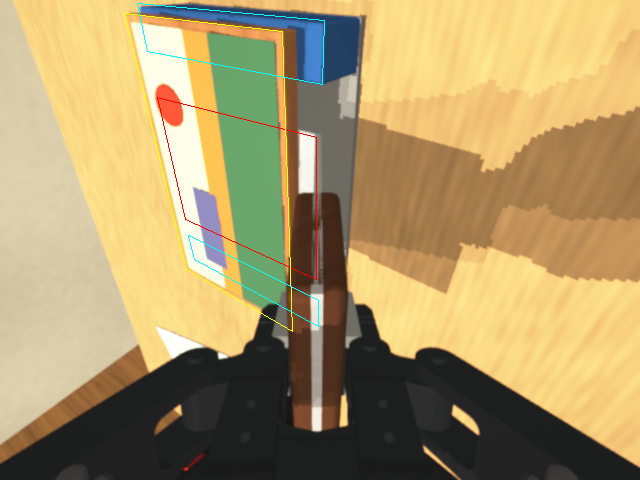

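```bash
python3 - <<'E'
from h import *
from pp import peel
I=info("wrist");a,b,s=peel()
P=ray("wrist",np.array([[85,22],[600,65],[597,233]])/2.8+[110,0],36,I)[:,:2]
Q=ray("wrist",np.array([[50,40],[487,86]])/2.8+[110,0],float(a[2])+13,I)[:,:2]
print(P.round(1).tolist(),Q.round(1).tolist()); print("diff wanted (-10,3),(10,3):",(Q[0]-P[0]).round(1),(Q[1]-P[1]).round(1), "yaws",[np.degrees(np.arctan2(*(k[0]-k[1])[::-1])).round(2) for k in(P,Q)])
E
```

```text
[[684.3, 140.5], [556.3, 133.8], [555.2, 157.5]] [[672.9, 141.6], [565.2, 136.3]]
diff wanted (-10,3),(10,3): [-11.4   1.1] [8.9 2.5] yaws [np.float64(2.97), np.float64(2.81)]
```

Both views now agree that the panel is centred within about 1 mm with yaw matched. Setting it down and dropping the peel clear.

```bash
python3 -m jog '255 0 1 1.6 0 0 0; 255 0.3 1.2 1.4 0 0 0; 255 0.3 1.2 1.4 0 0 0; 255 0.3 1.2 1.4 0 0 0; 255 0.3 1.2 1.4 0 0 0'; python3 pp.py 612.5 229.8 18 3.2 5
```

```text
clock: 17.8
eef_pos: [513.3, 231.2, 88.0]
tcp_rot: [-2.496, 0.256, -1.325]
contact_force: [-0.3, 0.4, -3.2]
opening: 0.173
t 17.8 peel [613.3 231.4  31. ] yaw,noseup,roll [3.22 0.39 0.08] F [-0.3  0.4 -3.2] M [-0.34  0.75  0.02] op 0.173 dist 12.4 
q [0.33 0.35 2.36 2.58 0.29 0.77] qg [0.33 0.39 2.36 2.62 0.31 0.72] 0.0
[0.9 1.5 1.8] [-0.08  0.02  0.02]
[0.9 1.5 1.8] [-0.08  0.02  0.02]
[0.9 1.5 1.8] [-0.08  0.02  0.02]
[0.9 1.5 1.8] [-0.08  0.02  0.02]
[0.9 1.5 1.8] [-0.08  0.02  0.02]
```

```bash
python3 -m jog '255 0.8 1.8 2 -0.1 0 0; 255 0.8 1.8 2 -0.1 0 0; 255 0.8 1.8 2 -0.1 0 0; 255 0.8 1.8 2 0 0 0; 255 0 0 0 0 0 0'; python3 pp.py 612.5 229.8 17 3.2 1; python3 pp.py 540 225.8 17 3.2 9
```

```text
clock: 18.22
eef_pos: [513.8, 231.4, 76.5]
tcp_rot: [-2.498, 0.257, -1.324]
contact_force: [-0.2, 0.2, -2.6]
opening: 0.173
t 18.22 peel [613.6 231.8  19.2] yaw,noseup,roll [3.34 0.25 0.11] F [-0.2  0.2 -2.6] M [-0.34  0.76  0.01] op 0.173 dist 2.6 
q [0.33 0.39 2.36 2.62 0.32 0.72] qg [0.33 0.39 2.36 2.63 0.31 0.72] 0.0
[1.8 1.8 0.3] [-0.22  0.17  0.12]
t 18.22 peel [613.6 231.8  19.2] yaw,noseup,roll [3.34 0.25 0.11] F [-0.2  0.2 -2.6] M [-0.34  0.76  0.01] op 0.173 dist 73.6 
q [0.33 0.39 2.36 2.62 0.32 0.72] qg [0.4  0.34 2.5  2.85 0.39 0.55] 0.0
[-1.3  6.8 -4.4] [-0.02  0.02  0.01]
[-1.3  6.8 -4.4] [-0.02  0.02  0.01]
[-1.3  6.8 -4.4] [-0.02  0.02  0.01]
[-1.3  6.8 -4.4] [-0.02  0.02  0.01]
[-1.3  6.8 -4.4] [-0.02  0.02  0.01]
```

```bash
python3 -c "
from ov import *
ov('9',(616.8,228.5,36,2.5),(616.8,228.5,2.5))
a=cv2.imread('pics/wrist9.png')[0:90,110:390]; cv2.imwrite('pics/z9r.png',cv2.resize(a,None,fx=2.8,fy=2.8,interpolation=cv2.INTER_CUBIC))
b=cv2.imread('pics/top9.png')[165:250,180:290];cv2.imwrite('pics/z9t.png',cv2.resize(b,None,fx=7,fy=7,interpolation=cv2.INTER_CUBIC))"
```

```text
peel [613.6 231.8  19.2] [3.34 0.25 0.11]
```

View pics/z9t.png

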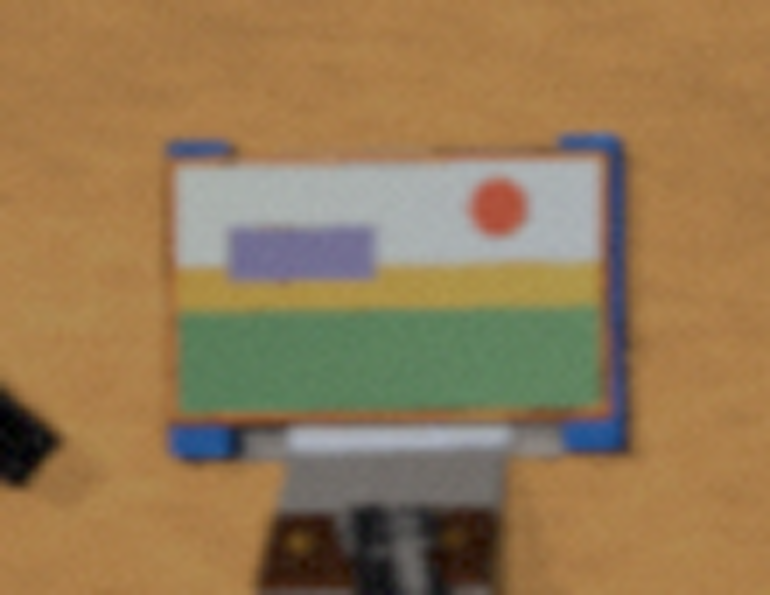

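View pics/wrist9o.png

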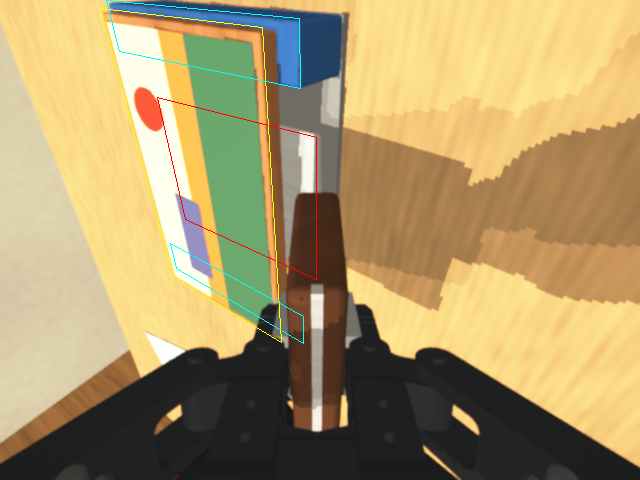

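The panel rests on both blue rails with yaw matched. Top view suggests about 2–3 mm toward +x, and the wrist view about 1 mm toward −x, so it is centred within the measuring error. Drawing the peel out.

```bash
python3 -m jog '255 -0.5 4 -2.5 0 0 0; 255 -0.5 7 -4.3 0 0 0; 255 -0.5 8 -5 0 0 0; 255 -0.5 8 -5 0 0 0; 255 -0.5 8 -5 0 0 0'; python3 pp.py 470 222.5 18 3 10
```

```text
clock: 18.78
eef_pos: [472.3, 224.4, 75.3]
tcp_rot: [-2.494, 0.257, -1.323]
contact_force: [0.2, 0.1, -3.8]
opening: 0.172
t 18.78 peel [572.3 224.9  18.4] yaw,noseup,roll [3.31 0.48 0.16] F [ 0.2  0.1 -3.8] M [-0.3   0.78 -0.  ] op 0.172 dist 101.9 
q [0.35 0.36 2.45 2.74 0.37 0.61] qg [0.51 0.3  2.63 3.07 0.47 0.44] 0.0
[-2.3  8.2 -5.5] [-0.04  0.03  0.03]
[-2.3  8.2 -5.5] [-0.04  0.03  0.03]
[-2.3  8.3 -5.5] [-0.04  0.03  0.03]
[-2.2  8.3 -5.5] [-0.04  0.03  0.03]
[-2.2  8.3 -5.5] [-0.04  0.03  0.03]
```

```bash
python3 -m jog '255 -2 8.5 -5.5 -0.1 0 0; 255 -2 8.5 -5.5 -0.1 0 0; 255 -2 8.5 -5.5 -0.1 0 0; 255 -2 8.5 -5.5 -0.1 0 0; 255 -2 8.5 -5.5 -0.1 0 0'; python3 pp.py 470 222.5 18 3 5
```

```text
clock: 19.2
eef_pos: [414.7, 220.1, 74.5]
tcp_rot: [-2.504, 0.255, -1.324]
contact_force: [-0.2, 0.8, -2.9]
opening: 0.176
t 19.2 peel [514.3 220.4  16.7] yaw,noseup,roll [ 3.38 -0.03 -0.05] F [-0.2  0.8 -2.9] M [-0.38  0.76 -0.03] op 0.176 dist 44.4 
q [0.41 0.32 2.55 2.88 0.42 0.52] qg [0.51 0.3  2.63 3.07 0.47 0.44] 0.0
[-2.7  7.1 -4.7] [0.03 0.04 0.06]
[-2.6  7.1 -4.7] [0.03 0.04 0.06]
[-2.6  7.1 -4.7] [0.03 0.04 0.06]
[-2.6  7.1 -4.7] [0.03 0.04 0.06]
[-2.6  7.1 -4.7] [0.03 0.04 0.06]
```

```bash
python3 -m jog '255 -2.6 7.5 -4.8 0 0 0; 255 -2.6 7.5 -4.8 0 0 0; 255 -2.6 7.5 -4.8 0 0 0; 255 -1 3 -2 0 0 0; 255 0 0 0 0 0 0'; python3 pp.py 478 150 20 3 6
```

```text
clock: 19.62
eef_pos: [376.3, 218.9, 74.8]
tcp_rot: [-2.506, 0.253, -1.325]
contact_force: [-1.3, 0.4, -3.0]
opening: 0.176
t 19.62 peel [475.8 219.1  16.9] yaw,noseup,roll [ 3.38 -0.12 -0.22] F [-1.3  0.4 -3. ] M [-0.34  0.76  0.02] op 0.176 dist 68.8 
q [0.48 0.3  2.62 3.   0.45 0.46] qg [0.17 0.28 2.66 2.61 0.5  0.57] 0.0029
[10.7  0.  -4.1] [0.04 0.01 0.06]
[10.7  0.  -4.1] [0.04 0.01 0.06]
[10.7 -0.  -4.1] [0.04 0.01 0.06]
[10.7 -0.  -4.1] [0.04 0.01 0.06]
[10.7 -0.  -4.1] [0.04 0.01 0.06]
```

```bash
python3 pp.py 474 218 62 3 5; python3 - <<'E'
from pp import *
q=show()[0]
for a in [(474,218,62,3),(480,150,62,3),(490,90,62,3),(540,40,55,3),(600,10,40,3),(600,10,1,3)]:
    g,G=tool(*a); q,e=ik(g,G,q); print(a,q.round(2),e.round(4))
E
```

```text
t 19.62 peel [475.8 219.1  16.9] yaw,noseup,roll [ 3.38 -0.12 -0.22] F [-1.3  0.4 -3. ] M [-0.34  0.76  0.02] op 0.176 dist 45.0 
q [0.48 0.3  2.62 3.   0.45 0.46] qg [0.49 0.11 2.6  2.93 0.25 0.55] 0.0
[-2.2 -4.8 -7.2] [0.05 0.01 0.08]
[-2.2 -4.9 -7.2] [0.05 0.01 0.08]
[-2.2 -4.9 -7.2] [0.05 0.01 0.08]
[-2.2 -4.9 -7.2] [0.05 0.01 0.08]
[-2.2 -4.9 -7.2] [0.05 0.01 0.08]
(474, 218, 62, 3) [0.49 0.11 2.6  2.93 0.25 0.55] 0.0
(480, 150, 62, 3) [0.17 0.09 2.63 2.28 0.33 0.93] 0.0
(490, 90, 62, 3) [-0.12  0.1   2.61  1.86  0.43  1.1 ] 0.0
(540, 40, 55, 3) [-0.28  0.2   2.51  1.67  0.5   1.15] 0.0
(600, 10, 40, 3) [-0.32  0.31  2.38  1.62  0.51  1.17] 0.0
(600, 10, 1, 3) [-0.32  0.42  2.4   1.83  0.53  0.92] 0.0
```

```bash
python3 -m jog '255 -2.2 -4.7 -7.4 0 0 0; 255 -2.2 -4.7 -7.4 0 0 0; 255 -2.2 -4.7 -7.4 0 0 0; 255 -2.2 -4.7 -7.4 0 0 0; 255 -1 -2 -3 0 0 0'; python3 pp.py 482 150 62 3 5
```

```text
clock: 20.03
eef_pos: [373.2, 217.4, 115.1]
tcp_rot: [-2.508, 0.251, -1.325]
contact_force: [-0.2, -0.6, -3.1]
opening: 0.172
t 20.03 peel [472.6 217.5  57. ] yaw,noseup,roll [ 3.39 -0.24 -0.35] F [-0.2 -0.6 -3.1] M [-0.36  0.72 -0.01] op 0.172 dist 67.9 
q [0.48 0.12 2.6  2.91 0.26 0.56] qg [0.17 0.09 2.62 2.27 0.33 0.94] 0.0
[12.8 -1.3 -4.3] [ 0.08 -0.01  0.08]
[12.8 -1.3 -4.3] [ 0.08 -0.01  0.08]
[12.8 -1.4 -4.3] [ 0.08 -0.01  0.08]
[12.8 -1.4 -4.3] [ 0.08 -0.01  0.08]
[12.8 -1.4 -4.3] [ 0.08 -0.01  0.08]
```

```bash
python3 -m jog '255 13 -1.3 -4.3 0.1 0 0.1; 255 13 -1.3 -4.3 0.1 0 0.1; 255 13 -1.3 -4.3 0.1 0 0.1; 255 13 -1.3 -4.3 0.1 0 0.1; 255 13 -1.3 -4.3 0.1 0 0.1'; python3 pp.py 495 80 60 3 5
```

```text
clock: 20.45
eef_pos: [384.3, 150.6, 122.2]
tcp_rot: [-2.494, 0.258, -1.324]
contact_force: [0.1, 0.1, -2.7]
opening: 0.178
t 20.45 peel [484.4 151.   65.4] yaw,noseup,roll [3.23 0.48 0.22] F [ 0.1  0.1 -2.7] M [-0.37  0.71  0.03] op 0.178 dist 71.3 
q [0.15 0.09 2.62 2.24 0.34 0.95] qg [-0.16  0.12  2.6   1.82  0.45  1.1 ] 0.0
[13.9 -0.6 -3. ] [-0.09  0.06  0.04]
[13.9 -0.6 -2.9] [-0.09  0.06  0.04]
[13.9 -0.6 -2.9] [-0.09  0.06  0.04]
[13.9 -0.6 -2.9] [-0.09  0.06  0.04]
[14.  -0.7 -2.9] [-0.09  0.06  0.04]
```

```bash
python3 -m jog '255 14 -0.6 -3 -0.1 0 0; 255 14 -0.6 -3 -0.1 0 0; 255 14 -0.6 -3 -0.1 0 0; 255 14 -0.6 -3 -0.1 0 0; 255 14 -0.6 -3 0 0 0'; python3 pp.py 595 8 45 3 10
```

```text
clock: 20.87
eef_pos: [395.5, 77.2, 118.1]
tcp_rot: [-2.499, 0.26, -1.321]
contact_force: [0.8, 0.5, -1.6]
opening: 0.176
t 20.87 peel [495.3  78.2  60.6] yaw,noseup,roll [3.53 0.15 0.29] F [ 0.8  0.5 -1.6] M [-0.26  0.7  -0.  ] op 0.176 dist 122.3 
q [-0.2   0.12  2.6   1.77  0.47  1.11] qg [-0.33  0.29  2.39  1.59  0.52  1.19] 0.0
[ 9.2 -6.9  4.1] [-0.01  0.05  0.03]
[ 9.2 -6.9  4.1] [-0.01  0.05  0.03]
[ 9.2 -6.9  4.1] [-0.01  0.05  0.03]
[ 9.2 -6.9  4.1] [-0.01  0.05  0.03]
[ 9.2 -6.9  4.1] [-0.01  0.05  0.03]
```

```bash
python3 -m jog '255 11 -6 3.5 0 0 0; 255 10 -7 4 0 0 0; 255 9 -7 4 0 0 0; 255 9 -7 4 0 0 0; 255 9 -7 4 0 0 0'; python3 pp.py 595 8 30 3 5
```

```text
clock: 21.28
eef_pos: [446.5, 36.7, 109.6]
tcp_rot: [-2.5, 0.262, -1.322]
contact_force: [-0.8, -0.2, -2.9]
opening: 0.171
t 21.28 peel [546.2  37.6  52. ] yaw,noseup,roll [3.44 0.12 0.4 ] F [-0.8 -0.2 -2.9] M [-0.3   0.79  0.01] op 0.171 dist 60.7 
q [-0.31  0.22  2.49  1.65  0.52  1.14] qg [-0.33  0.34  2.4   1.67  0.52  1.09] 0.0
[ 8.8 -5.2  6.6] [-0.01  0.12  0.03]
[ 8.8 -5.2  6.6] [-0.01  0.12  0.03]
[ 8.8 -5.2  6.6] [-0.01  0.12  0.03]
[ 8.7 -5.2  6.6] [-0.01  0.12  0.03]
[ 8.7 -5.2  6.6] [-0.01  0.12  0.03]
```

```bash
python3 -m jog '255 8.5 -5.2 6.5 0 0.1 0; 255 8.5 -5.2 6.5 0 0.1 0; 255 8.5 -5 6.5 0 0.1 0; 255 5 -3 4 0 0.1 0; 255 0 0 0 0 0 0'; python3 pp.py 595 6 2 3 5
```

```text
clock: 21.7
eef_pos: [488.0, 14.4, 92.9]
tcp_rot: [-2.499, 0.256, -1.325]
contact_force: [-0.1, -0.9, -3.6]
opening: 0.177
t 21.7 peel [587.8  14.7  35.6] yaw,noseup,roll [3.26 0.23 0.04] F [-0.1 -0.9 -3.6] M [-0.33  0.71  0.  ] op 0.177 dist 35.0 
q [-0.33  0.32  2.41  1.66  0.52  1.1 ] qg [-0.34  0.42  2.4   1.82  0.54  0.92] 0.0
[3.6 2.7 5.4] [-0.03  0.04  0.05]
[3.6 2.7 5.4] [-0.03  0.04  0.05]
[3.6 2.7 5.4] [-0.03  0.04  0.05]
[3.6 2.7 5.4] [-0.03  0.04  0.05]
[3.6 2.7 5.4] [-0.03  0.04  0.05]
```

```bash
python3 -m jog '255 3 3.2 5.4 0 0 0; 255 3 3.2 5.4 0 0 0; 255 3 3.2 5.4 0 0 0; 255 2 2 3.3 0 0 0; 255 0 0 0 0 0 0'; python3 pp.py 592 5 1 3 4
```

```text
clock: 22.12
eef_pos: [491.1, 11.4, 66.8]
tcp_rot: [-2.5, 0.257, -1.323]
contact_force: [0.2, 0.0, -3.4]
opening: 0.174
t 22.12 peel [590.9  11.9   9.4] yaw,noseup,roll [3.39 0.17 0.08] F [ 0.2  0.  -3.4] M [-0.35  0.78 -0.02] op 0.174 dist 10.3 
q [-0.34  0.4   2.41  1.79  0.54  0.95] qg [-0.34  0.42  2.41  1.82  0.54  0.91] 0.0
[2.  1.  1.2] [-0.02  0.07  0.08]
[2.  1.  1.2] [-0.02  0.07  0.08]
[2.  1.  1.2] [-0.02  0.07  0.08]
[2.  1.  1.2] [-0.02  0.07  0.08]
```

```bash
python3 -m jog '255 0.7 1.5 2 -0.05 0 0; 255 0.7 1.5 2 -0.05 0 0; 255 0.5 1.1 1.5 0 0 0; 255 0 0 0 0 0 0'; python3 pp.py 591 11 0 3.4 1
```

```text
clock: 22.45
eef_pos: [490.4, 12.2, 59.4]
tcp_rot: [-2.502, 0.257, -1.322]
contact_force: [-0.0, 0.0, -2.4]
opening: 0.178
t 22.45 peel [590.   12.8   1.8] yaw,noseup,roll [3.48 0.03 0.08] F [-0.   0.  -2.4] M [-0.3   0.75  0.01] op 0.178 dist 2.6 
q [-0.33  0.42  2.41  1.82  0.54  0.91] qg [-0.33  0.42  2.41  1.84  0.54  0.9 ] 0.0
[2.2 0.2 1.3] [-0.03  0.11  0.02]
```

```bash
python3 -m jog '255 0.2 0.6 0.8 0 0 0; 255 0.2 0.6 0.8 0 0 0; 255 0 0 0 0 0 0'; python3 pp.py 590 12.8 0 3.4 1
```

```text
clock: 22.7
eef_pos: [490.5, 12.5, 57.8]
tcp_rot: [-2.501, 0.257, -1.322]
contact_force: [-0.7, -0.3, -1.5]
opening: 0.175
t 22.7 peel [5.902e+02 1.320e+01 2.000e-01] yaw,noseup,roll [3.49 0.1  0.09] F [-0.7 -0.3 -1.5] M [-0.4   0.77 -0.04] op 0.175 dist 0.2 
q [-0.33  0.42  2.41  1.83  0.54  0.9 ] qg [-0.33  0.42  2.41  1.84  0.54  0.89] 0.0
[ 0.1  0.1 -0. ] [-0.09  0.13  0.05]
```

```bash
python3 -m jog '255 0.2 0.5 0.7 0 0 0; 255 0 0 0 0 0 0'; python3 pp.py 590 12.8 0 3.4 1; python3 -m jog '180 0 0 0 0 0 0; 100 0 0 0 0 0 0; 0 0 0 0 0 0 0; 0 0 0 0 0 0 0; 0 0 0 0 0 0 0'
```

```text
clock: 22.87
eef_pos: [490.5, 12.7, 57.8]
tcp_rot: [-2.499, 0.258, -1.321]
contact_force: [0.6, -0.1, -3.8]
opening: 0.181
t 22.87 peel [5.903e+02 1.340e+01 5.000e-01] yaw,noseup,roll [3.48 0.21 0.13] F [ 0.6 -0.1 -3.8] M [-0.34  0.72  0.03] op 0.181 dist 0.4 
q [-0.33  0.42  2.41  1.84  0.55  0.89] qg [-0.33  0.42  2.41  1.84  0.54  0.89] 0.0
[ 0.3  0.2 -0.1] [-0.2   0.15  0.06]
clock: 23.28
eef_pos: [492.4, 12.7, 59.2]
tcp_rot: [-2.495, 0.257, -1.32]
contact_force: [0.3, -0.2, 0.4]
opening: 0.847
```

Released (0.4 N, opening 0.85). Finish opening, then back off along the slope.

```bash
python3 -m jog '0 0 0 0 0 0 0; 0 0 0 -6 0 0 0; 0 0 0 -12 0 0 0; 0 0 0 -15 0 0 0; 0 0 0 -15 0 0 0'; python3 -m jog '0 0 0 -15 0 0 0; 0 0 0 -15 0 0 0; 0 0 0 -15 0 0 0; 0 0 0 -15 0 0 0; 0 0 0 -10 0 0 0'; python3 - <<'E'
from h import *
print(r.sense()['qpos'].round(2),r.sense()['clock'])
for n in("wrist","scene","top"):
    cv2.imwrite(f"pics/{n}A.png",optics.grab_frame(n)[:,:,::-1])
E
```

```text
clock: 23.7
eef_pos: [466.3, -3.2, 95.3]
tcp_rot: [-2.497, 0.259, -1.319]
contact_force: [-0.4, 0.3, 0.1]
opening: 1.002
clock: 24.12
eef_pos: [426.2, -28.4, 151.6]
tcp_rot: [-2.5, 0.26, -1.318]
contact_force: [1.0, 0.2, -0.0]
opening: 1.0
[-0.55  0.1   2.44  1.22  0.66  1.4 ] 24.1167
```

View pics/sceneA.png

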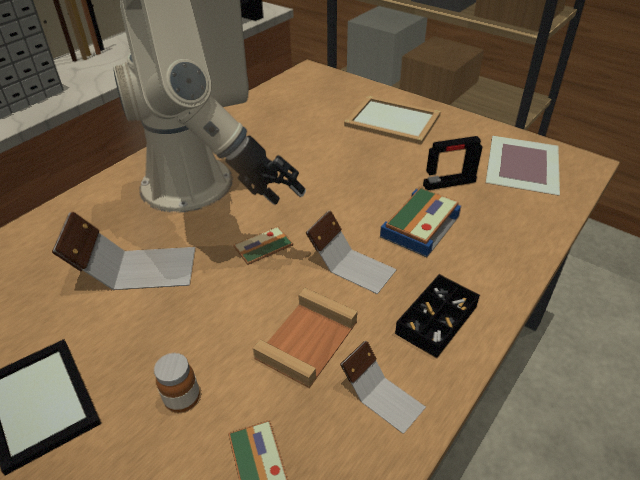

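View pics/topA.png

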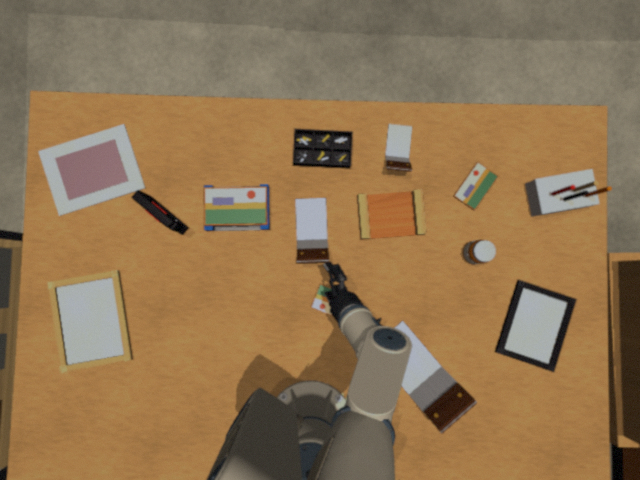

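View pics/wristA.png

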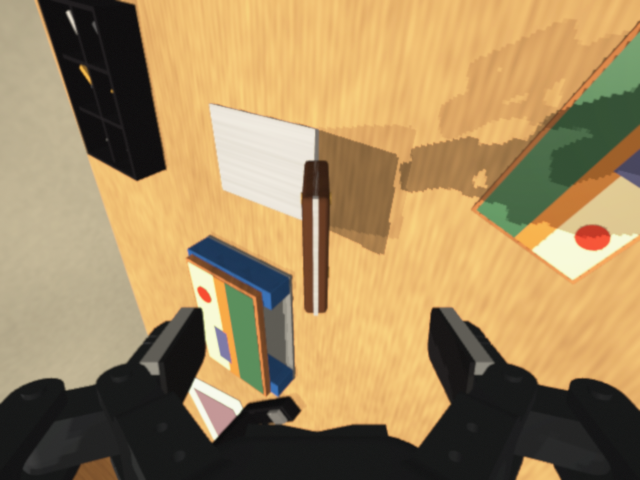

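All is in place. The peel lies flat between the racks and the bystanders are unmoved. One close check of the panel's centring.

```bash
python3 - <<'E'
from h import *
t=cv2.imread("pics/topA.png");s=cv2.imread("pics/sceneA.png")
cv2.imwrite("pics/At.png",cv2.resize(t[175:240,195:280],None,fx=9,fy=9,interpolation=cv2.INTER_CUBIC))
cv2.imwrite("pics/As.png",cv2.resize(s[180:260,370:470],None,fx=8,fy=7.3,interpolation=cv2.INTER_CUBIC))
for n in("top","scene"):
    a=cv2.imread(f"pics/{n}0.png").astype(int);b=cv2.imread(f"pics/{n}A.png").astype(int)
    d=(np.abs(a-b).max(2)>40)
    for nm,c in(("gun",(600,447,60)),("jar",(505,-490,50)),("tray",(792,-12,20))):
        u,v=proj(n,[c])[0].astype(int); print(n,nm,"changed px",d[v-25:v+25,u-25:u+25].sum())
E
```

```text
top gun changed px 0
top jar changed px 0
top tray changed px 0
scene gun changed px 0
scene jar changed px 0
scene tray changed px 0
```

View pics/At.png

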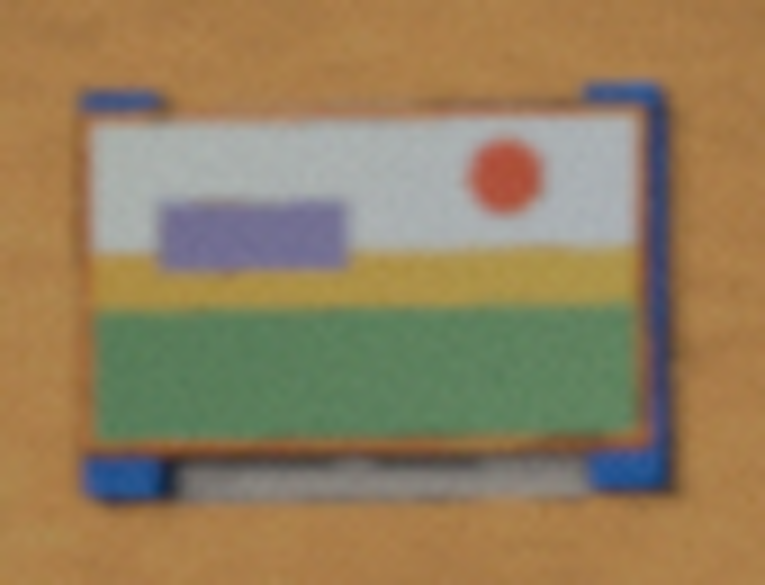

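View pics/As.png

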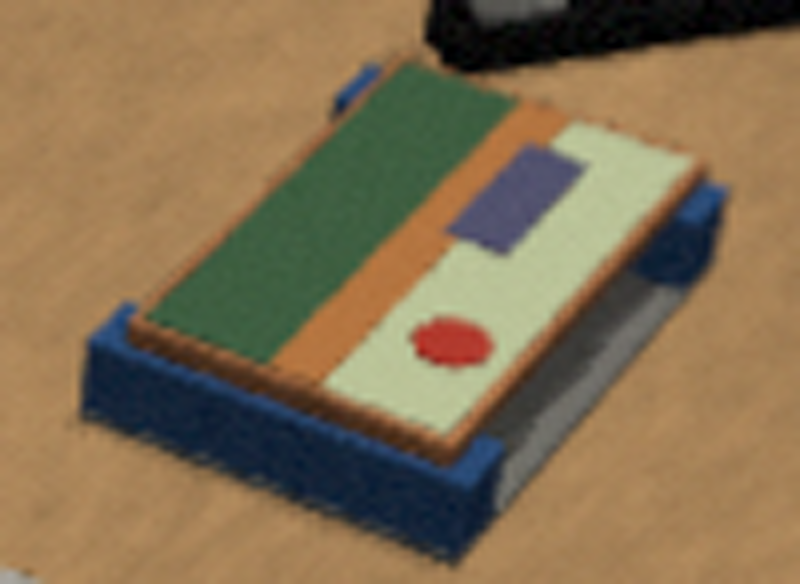

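```bash
python3 - <<'E'
from h import *
t=np.array([[80,118],[90,456],[655,444],[645,107]])/9+[195,175]
s=np.array([[132,325],[408,57],[708,165],[453,465]])/[8,7.3]+[370,180]
for n,c,rk in(("top",t,(615.1,229.2)),("scene",s,(619.2,223))):
    P=ray(n,c,46)[:,:2]; print(n,(P.mean(0)-rk).round(1),cv2.minAreaRect(P.astype(np.float32)))
E
```

```text
top [2.1 0.9] ((617.19921875, 230.23794555664062), (107.89302062988281, 180.65687561035156), 2.7650887966156006)
scene [ 3.6 -0.4] ((623.7474975585938, 221.4275665283203), (110.98519134521484, 184.72335815429688), 2.1621899604797363)
```

```bash
python3 -m jog '0 0 0 0 0 0 0; 0 0 0 0 0 0 0'; python3 -c "
from rig import ticket; print(ticket.sign_off())"
```

```text
clock: 24.43
eef_pos: [427.5, -28.3, 150.7]
tcp_rot: [-2.499, 0.259, -1.319]
contact_force: [-0.4, 0.2, 0.1]
opening: 1.003
the job is handed in; nothing more can be done
None
```

The panel now rests on both rails of the blue rack and the job is handed in, at 24.4 s of the 67 s allowed. I took the right-sized peel by its grip, slid it under the panel between the rails and lifted it off. I then carried it level, set it down, drew the peel out in the slot, and left the peel flat on the bench between the racks.

**Panel position:** the last pictures put it about 2–3.5 mm toward +x of the rack's centre, within 1 mm in y, and with the rack's yaw matched to about 0.3°. An earlier wrist-camera view put it about 1 mm toward −x instead. I took that as measuring error and did not redo the placing.

**Other checks:** in the picture areas I compared, the staple gun, jar and tray did not change from the start. The gripper was open and backed off, with no contact force.

**Grasp:** I held the grip with the fingers turned 18° within its plane, not straight down the slope, to keep the wrist joints in range. An unturned first approach ran against a wrist joint limit and drifted 11 mm before I backed off. It touched nothing.

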